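Date-stamp the label on the rice tub

TASK

Take the date stamp from its rest and print the date on the top label of the pad on the rice tub's lid: seat the stamp's foot squarely inside the rim of the label holder, press the handle straight down until the die is firmly on the label (total push between 15 and 18 N, never more than 22 N), hold it still for about a second, and lift it straight off without sliding. Then set the stamp gently back upright in its rest and let go, leaving the tub and everything else where it stands.

Things in the scene. Friction and masses are not known exactly. Their poses are not given: they have to be found in the camera images.
- stamp_grip (a point): Centre of the stamp's black handle: an upright rounded block 46 mm (along this x axis) x 28 mm (along y: grasp across it), 40 mm tall. It is the stamp's top part and slides straight down through the steel frame by 7 mm against a spring, after which the die under it touches the label. This point is 82 mm above the underside of the foot while the handle is up. The stamp weighs about 0.2 kg
- stamp: The date stamp (pre-inked, 102 mm tall): steel frame with a rectangular foot 56 mm (along x) x 38 mm (along y), 7 mm high, open in the middle, two side uprights to 50 mm, the black handle above. Origin at the centre of the underside of the foot; z up along the stamp. It works either way round (a half turn makes no difference)
- stamp_die: The rubber die under the handle, 43 x 25 mm, on a firm foam cushion; its own origin coincides with the stamp's while the handle is up. Its face is then 7 mm above the foot's underside. Pushing the handle takes 3.6 N to start and about 8 N (9 N with the weight of the frame) when the die reaches the label; further push squeezes the cushion (about 6 N per mm) and goes through the die onto the label
- holder_top (a point): Centre of the opening of the grey label holder on the tub's lid, in the plane of the top of its lip, 69.2 mm above the table; z up. Opening 59 mm (along this x axis) x 41 mm (along y), straight walls: the stamp's foot fits inside with 1.5 mm to spare on each side, x axes aligned. If the foot, or one edge of it, rides on the lip, the print is spoilt: feel that it has dropped in
- label_holder: Grey plastic label holder, 71 x 53 mm, 14 mm high, walls 6 mm wide, fixed on the middle of the tub's lid, with a white pad of blank labels in it. Sheets get used up, so the top label lies anywhere from 4 to 12 mm below the top of the lip: feel for it. Origin at the centre of its underside, 14.2 mm below the top of its lip; x along its long side
- rice_tub: The food tub that carries the label, 103 x 144 x 56 mm, white lid, full (about 0.9 kg), standing loose on the table. Origin at the centre of its underside
- rest_floor (a point): Centre of the inner floor of the stamp's rest, a shallow black tray 86 x 68 mm, fixed to the table; floor 4 mm above the table, rim 10 mm above the table. Its recess is 66 mm (along this point's x axis) x 48 mm (along y): the stamp stands in it with 5 mm to spare all round, x axes aligned
- stamp_rest: The stamp's rest (tray). Origin at the centre of its underside
- sauce_pot_2: Bystander: lidded portion pot with brown sauce, 53 mm across, 36 mm tall; origin at its underside
- sauce_pot_4: Bystander: lidded portion pot with green sauce, 53 mm across, 36 mm tall; origin at its underside
- marker: Bystander: marker pen, 135 mm long, lying on the table

How it is judged (in metres and radians):
On the way, in this order (a step that is already met when the one before it is completed fails the run):
1. the stamp is lifted off its rest in the gripper (z of stamp in the frame of stamp_rest above 0.03 m and contact force between the fingers and stamp above 1 N), for 0.1 s.
2. foot seated flat inside the holder's lip (3 mm down or more, within 4 mm and 0.12 rad): die pressed on the label with over 4 N, whole stamp with under 21 N, for 0.5 s (contact force between stamp_die and label_holder above 4 N and contact force between stamp and label_holder below 21 N and horizontal distance between stamp and holder_top below 0.004 m and z of stamp in the frame of holder_top below -0.003 m and angle between the x axis of stamp and the x axis of holder_top, either way round below 0.12 rad and angle between the z axis of stamp and the z axis of holder_top, either way round below 0.05 rad), for 0.5 s.
3. the stamp is lifted clear of the label, more than 30 mm above the holder, in the gripper (z of stamp in the frame of holder_top above 0.03 m and contact force between the fingers and stamp above 1 N), for 0.1 s.
At the end, for the whole second after the job is handed in: The label has been printed (die pressed on it squarely for half a second), and the stamp stands upright (within 0.05 rad), flat on the floor of its rest within 10 mm of its centre, released and at rest; the rice tub is within 15 mm of where it stood (horizontal distance between stamp and rest_floor below 0.01 m and z of stamp in the frame of rest_floor below 0.002 m and angle between stamp's own z axis and vertical below 0.05 rad and linear speed of stamp below 0.01 m/s and contact force between the fingers and stamp below 0.1 N and distance of rice_tub from where it was at the start of the episode below 0.015 m); the robot touches nothing.
It fails at once if the stamp is pushed on the label holder with more than 24 N (contact force between stamp and label_holder above 24 N).
It fails at once if the impression is smeared: the die bears on the label (over 1.5 N) while the stamp slides (over 30 mm/s), is tilted more than 0.07 rad or stands more than 5 mm off the label's centre (contact force between stamp_die and label_holder above 1.5 N and (linear speed of stamp above 0.03 m/s or angle between the z axis of stamp and the z axis of holder_top, either way round above 0.07 rad or horizontal distance between stamp and holder_top above 0.005 m)).
It fails at once if the stamp is slammed on its rest (over 30 N) (contact force between stamp and stamp_rest above 30 N).
It fails at once if the rice tub is pushed more than 15 mm from its place (distance of rice_tub from where it was at the start of the episode above 0.015 m).
It fails at once if a bystander is disturbed (more than 15 mm) (distance of any of sauce_pot_2, sauce_pot_4, marker from where it was at the start of the episode above 0.015 m).
It also fails if it takes over 72 s, if anything falls off the work surface, if the arm or the gripper's body presses on something with over 40 N, if the wrist force passes 120 N, or if a joint passes its speed limit or range.

ROBOT

A 7-joint arm with a two-finger parallel gripper is mounted at the origin on a cart in front of the work surface, level with it; the furniture and walls round the work are solid. World frame = base frame: x ahead of the robot, y to its left, z up, the work surface at z = 0. Lengths are in mm, angles in rad, forces in N, time in s.
With the tool pointing down it reaches from about 400 to 900 mm from the base axis. Payload 5.5 kg.
Tool frame: the origin (TCP) lies at the very end of the fingers, on their centre line; the grasp point (between the pads) lies env.grip_depth behind it (env.grip_depth is the distance from the TCP to the grasp point, in mm); z points along the fingers, x is the direction in which the jaws open and shut, and the axes are right-handed (so a half turn about z gives the same grasp; the last joint's range is limited). The gripper opens to 85 mm and grips with 20 to 120 N. Pads are 22 mm wide; open, the fingers measure 114 mm over their backs; the gripper's body (76 mm by 85 mm) begins 54 mm behind the grasp point. The pads swing forward as they close: fully open they stand 13 mm farther back than shut.
Start: joints at [-0.984, 0.501, -0.427, 1.55, 0.221, 1.138, -0.21], TCP at [206.774, 616.234, 231.31] pointing down, gripper open.
Joint ranges: [-2.88, 2.88], [-0.31, 2.03], [-1.54, 1.56], [0.2, 2.42], [-1.41, 4.55], [0.19, 2.02], [-2.57, 2.57]. Speed limits (rad/s): [2.57, 2.57, 3.14, 3.14, 3.14, 3.14, 3.14].

INTERFACE

Orientations are given as a unit quaternion [w, x, y, z].
In Python, from station import env, imaging gives the robot as it stands.
- The arm moves only by the tool send_rows, never from a script. Its argument "rows" is a list of rows, each an object with "dp": the shift along the tool's x, y, z in m, a list of three; "spin": the turn about the tool's z in rad; "jaw": the opening, from 0 (shut) to 1 (fully open). A call has exactly 10 rows; each row shifts and turns the commanded pose from where the row before left it, along the tool's axes as they then stand; what a row does not reach is not made up. A row lasts 1/8 s, in which the tool goes at most 62.5 mm and 10.7 degrees, less where a joint would pass 70% of its speed; a pose out of reach is approached as far as the arm can. A call with a gripper value outside its range is refused whole. The fingers move at their own pace and stop on an object; "grip_force" is the grip in N (left out, the last holds). Time passes only in rows, so rows that do not move let the fingers close, or fill a call up. It gives the time, the measured TCP pose, the force and the opening at its end, in the units of the state.
- env.observe(): the state, without advancing time (a new reading comes with each control period).
- imaging.read_camera(name): name is "scene" or "side" or "wrist"; returns the picture (384x512x3 uint8, blue, green, red); there is no depth.
- imaging.camera_params(name): a dict with "fx", "fy", "cx", "cy" (pixels), "R" (3x3) and "t" (3): a world point X has camera coordinates R X + t; the wrist camera has in their place "mount" (4x4, takes a point from camera to tool coordinates, whose origin is the TCP and whose axes are the tool frame's). Camera axes: x right, y down, z forward; pixel columns grow to the right and rows downward; lengths in mm; the calibration is good to about 2 mm. A picture is of the moment at which its call begins: read the wrist's pose just before it. camera_params takes no time and is no camera call.
- env.finish_job(): hands the job in, once; it reports no verdict.
The state is a dict: "clock": time; "q": joint angles; "dq": joint speeds; "effort": joint torques, N m; "tool_pos": TCP position; "ee_rot": TCP orientation; "force": force on the tool from outside, world axes, zero at the start; "wrist_torque": the same for the moment, N m; "grip_width": opening from 0.0 (shut) to 1.0 (fully open).
Only numpy, scipy, OpenCV 4.12 (cv2) and the standard library are available. Lean on these libraries where they do the work, as an engineer would, in place of code of your own. Each camera call takes 0.05 s, during which the arm holds its last target.

## Working session

There is one attempt and no reset: what is moved stays moved. The work goes in short steps, Python scripts to look and compute and a tool call to move; the robot and the scene stay as the last step left them, time stands still between calls to the robot, and variables do not carry over. Pictures are saved under pics/ and viewed, and the job is handed in when it is done.

Besides the shell and the picture viewer there is one more tool, called after "Call:" by a JSON object that holds its "fn" and its "kwargs", one argument or row to a line. send_rows: Moves the arm, as the interface text tells. Its arguments: {"type":"object","properties":{"rows":{"type":"array"},"grip_force":{"type":"number"}},"required":["rows"]}

```bash
ls; mkdir -p pics; python3 - <<'E'
from station import env, imaging
import cv2
s=env.observe(); print(s, env.grip_depth)
for n in ["scene","side","wrist"]:
    im=imaging.read_camera(n); cv2.imwrite(f"pics/{n}0.png",im)
    print(n,imaging.camera_params(n))
E
```

```text
pics
{'clock': 0.0, 'q': array([-0.98380422,  0.50185792, -0.42675901,  1.55146732,  0.22081484,
        1.13825928, -0.21033598]), 'dq': array([-5.09999606e-04, -2.08444436e-04, -1.57006800e-03,  8.04992036e-06,
       -5.06224974e-04,  5.42729653e-04,  1.09399450e-03]), 'effort': array([ 5.30382931e-04, -5.69511008e+01, -5.81660002e+00, -2.80936629e+01,
        1.04994129e-02,  1.19011439e-02, -1.30603837e-05]), 'tool_pos': array([206.64921869, 615.54856917, 230.24295719]), 'ee_rot': array([ 5.45835654e-04,  8.11838147e-01,  5.83881740e-01, -7.99259374e-04]), 'force': array([ 0.08898448,  0.50954799, -0.33391504]), 'wrist_torque': array([ 0.02929598, -0.00520199,  0.03191787]), 'grip_width': 1.0017944732178246} 18.700000000000003
scene {'fx': 444.48427976192784, 'fy': 444.48427976192784, 'cx': 252.08580005233978, 'cy': 193.5581621093522, 'R': array([[ 0.65918394, -0.75188073, -0.01232491],
       [-0.59130932, -0.50814387, -0.6262133 ],
       [ 0.46457489,  0.42007758, -0.77955436]]), 't': array([-465.42354635,  388.1586633 , 1027.99190183])}
side {'fx': 368.27815996751195, 'fy': 368.27815996751195, 'cx': 251.95328950321394, 'cy': 195.16781627486083, 'R': array([[-0.91854434, -0.39531416, -0.00173423],
       [-0.20944067,  0.49036359, -0.84597763],
       [ 0.33527734, -0.77670475, -0.53321556]]), 't': array([533.26783782, 245.58519501, 610.00918625])}
wrist {'fx': 323.3144848573634, 'fy': 323.3144848573634, 'cx': 254.81697307332777, 'cy': 189.9564549949836, 'mount': array([[ 9.99999984e-01, -1.56720745e-04, -8.65526510e-05,
        -1.65733747e-01],
       [ 1.76442261e-04,  9.44651830e-01,  3.28074517e-01,
        -8.35932725e+01],
       [ 3.03460373e-05, -3.28074527e-01,  9.44651843e-01,
        -1.41922557e+02],
       [ 0.00000000e+00,  0.00000000e+00,  0.00000000e+00,
         1.00000000e+00]])}
```

View pics/scene0.png

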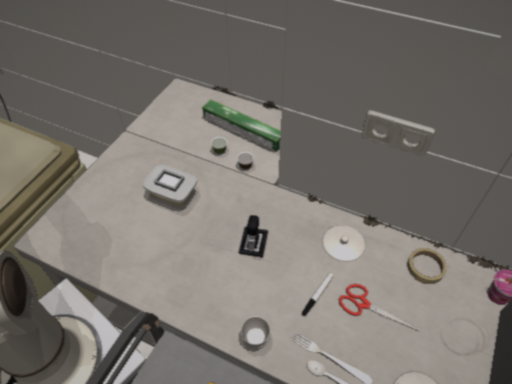

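View pics/side0.png

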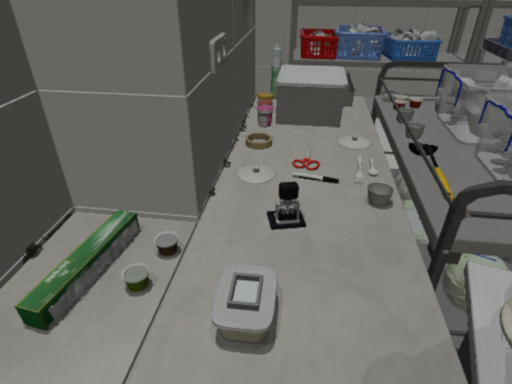

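View pics/wrist0.png

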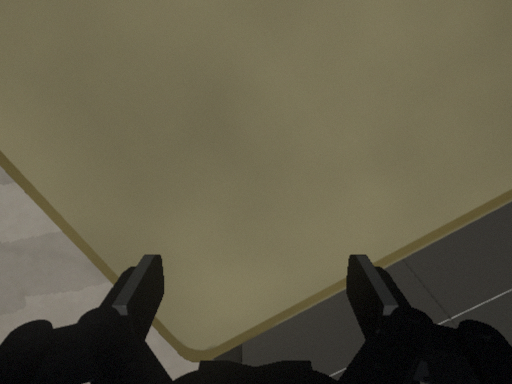

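The scene view shows the tub with its grey holder at about (170,182) and the stamp in its black rest at about (253,240). The side view shows the holder at (246,291) and the stamp at (288,205). The wrist is over an olive board.

```bash
cat > h.py <<'E'
import numpy as np, cv2
from station import env, imaging
from scipy.spatial.transform import Rotation as Ro
def quat(q): return Ro.from_quat([q[1],q[2],q[3],q[0]]).as_matrix()
def cam(n,s=None):
    p=imaging.camera_params(n)
    if 'R' in p: return p['R'],p['t'],p
    T=quat(s['ee_rot']); M=p['mount']; Rwc=T@M[:3,:3]; c=T@M[:3,3]+s['tool_pos']
    return Rwc.T,-Rwc.T@c,p
def ray(n,uv,s=None):
    R,t,p=cam(n,s); uv=np.atleast_2d(uv).astype(float)
    d=np.c_[(uv[:,0]-p['cx'])/p['fx'],(uv[:,1]-p['cy'])/p['fy'],np.ones(len(uv))]@R
    return -R.T@t,d
def onz(n,uv,z,s=None):
    c,d=ray(n,uv,s); k=(z-c[2])/d[:,2]; return c+d*k[:,None]
def proj(n,X,s=None):
    R,t,p=cam(n,s); Y=np.atleast_2d(X)@R.T+t
    return np.c_[p['fx']*Y[:,0]/Y[:,2]+p['cx'],p['fy']*Y[:,1]/Y[:,2]+p['cy']]
def tri(n1,u1,n2,u2,s=None):
    c1,d1=ray(n1,u1,s);c2,d2=ray(n2,u2,s);d1=d1[0];d2=d2[0]
    k=np.linalg.lstsq(np.c_[d1,-d2],c2-c1,rcond=None)[0]
    a=c1+k[0]*d1;b=c2+k[1]*d2; return (a+b)/2,np.linalg.norm(a-b)
E
python3 - <<'E'
from h import *
np.set_printoptions(precision=1,suppress=True)
print(onz('scene',[170,182],69),onz('side',[246,291],69))
print(onz('scene',[254,242],8),onz('side',[287,219],8))
print('pots',onz('scene',[[219,146],[246,161]],36),onz('side',[[137,275],[167,241]],36))
print('marker',onz('scene',[[304,313],[332,275]],5),onz('scene',[255,330],30))
for n,f in (('scene',(130,130,300,280)),('side',(200,170,330,350))):
    im=cv2.imread(f'pics/{n}0.png')[f[1]:f[3],f[0]:f[2]]
    cv2.imwrite(f'pics/{n}_z.png',cv2.resize(im,None,fx=3.3 if n=='side' else 4,fy=3.3 if n=='side' else 4,interpolation=cv2.INTER_CUBIC))
E
```

```text
[[515.2 144.5  69. ]] [[519.2 167.5  69. ]]
[[ 548.6 -145.1    8. ]] [[ 546.3 -135.7    8. ]]
pots [[733.3 162.8  36. ]
 [740.7  54.7  36. ]] [[737.7 183.8  36. ]
 [743.4  76.8  36. ]]
marker [[ 475.5 -371.4    5. ]
 [ 606.1 -363.4    5. ]] [[ 357.  -315.5   30. ]]
```

View pics/scene_z.png

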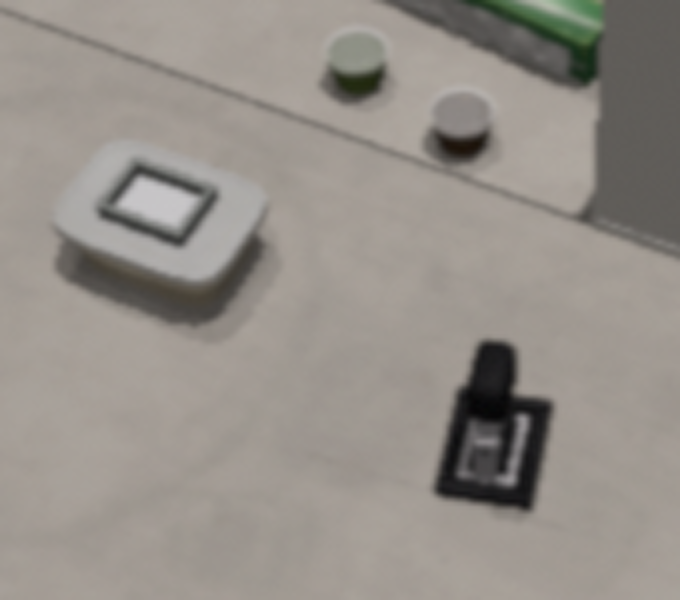

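View pics/side_z.png

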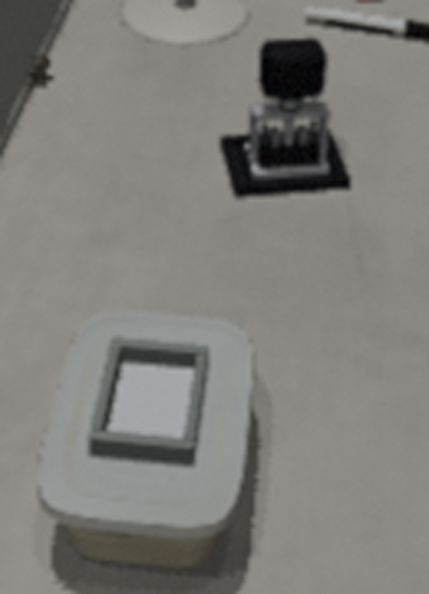

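```bash
python3 - <<'E'
from h import *
np.set_printoptions(precision=1,suppress=True)
for n,c,z,f,o in (('side',[[112,338],[208,347],[194,463],[90,455]],69,3.3,(200,170)),('scene',[[138,160],[217,190],[182,243],[99,210]],69,4,(130,130)),
  ('side',[[222,139],[331,134],[349,185],[237,195]],10,3.3,(200,170)),('scene',[[465,390],[552,403],[530,507],[437,492]],10,4,(130,130))):
    P=onz(n,np.array(c)/f+o,z); e=np.roll(P,-1,0)-P
    print(n,P[:,:2],P.mean(0),np.linalg.norm(e,axis=1),np.arctan2(e[:,1],e[:,0]))
s=env.observe(); print(quat(s['ee_rot']))
E
```

```text
side [[556.8 135.9]
 [506.7 121.9]
 [484.1 196.6]
 [532.1 211.9]] [519.9 166.6  69. ] [52.  78.1 50.4 79.8] [-2.9  1.9  0.3 -1.3]
scene [[535.8 191.3]
 [553.6 125.9]
 [503.5 108.6]
 [485.4 176.4]] [519.6 150.5  69. ] [67.7 53.1 70.2 52.6] [-1.3 -2.8  1.8  0.3]
side [[ 599.9 -141.4]
 [ 526.4 -180. ]
 [ 495.8 -123.5]
 [ 565.1  -81.2]] [ 546.8 -131.5   10. ] [83.1 64.2 81.2 69.5] [-2.7  2.1  0.5 -1. ]
scene [[ 569.6  -98.1]
 [ 600.9 -151.2]
 [ 527.5 -193.6]
 [ 495.6 -138.9]] [ 548.4 -145.4   10. ] [61.6 84.7 63.3 84.5] [-1.  -2.6  2.1  0.5]
[[ 0.3  0.9 -0. ]
 [ 0.9 -0.3 -0. ]
 [-0.  -0.  -1. ]]
```

```bash
cat >> h.py <<'E'
def yaw(R): return np.arctan2(R[1,0],R[0,0])
def plan(target,tyaw,n=10,s=None,pos=None,y0=None):
    """rows that take tool to target (mm) & tool-x yaw, uniform"""
    s=s or env.observe(); R=quat(s['ee_rot']); y=yaw(R) if y0 is None else y0; p=np.array(s['tool_pos'] if pos is None else pos,float)
    dy=(tyaw-y+np.pi)%(2*np.pi)-np.pi; sp=round(-dy/n,3); rows=[]
    for i in range(n):
        d=(np.array(target)-p)/(n-i); c,k=np.cos(y),np.sin(y)
        A=np.array([[c,k,0],[k,-c,0],[0,0,-1]])  # columns tool axes
        q=np.round(A.T@d/1000,4); rows.append(dict(dp=q.tolist(),spin=sp,jaw=1)); p=p+A@q*1000; y-=sp
    import json; print(json.dumps(rows)); print('end',p.round(1),round(y,3))
E
python3 - <<'E'
from h import *
plan([519,152,200],0.28)
E
```

```text
[{"dp": [-0.034, 0.0444, 0.003], "spin": 0.097, "jaw": 1}, {"dp": [-0.0296, 0.0474, 0.0031], "spin": 0.097, "jaw": 1}, {"dp": [-0.0248, 0.0501, 0.003], "spin": 0.097, "jaw": 1}, {"dp": [-0.0199, 0.0523, 0.0031], "spin": 0.097, "jaw": 1}, {"dp": [-0.0147, 0.0539, 0.003], "spin": 0.097, "jaw": 1}, {"dp": [-0.0094, 0.0551, 0.0031], "spin": 0.097, "jaw": 1}, {"dp": [-0.0041, 0.0558, 0.003], "spin": 0.097, "jaw": 1}, {"dp": [0.0014, 0.0559, 0.0031], "spin": 0.097, "jaw": 1}, {"dp": [0.0068, 0.0555, 0.003], "spin": 0.097, "jaw": 1}, {"dp": [0.0121, 0.0546, 0.0031], "spin": 0.097, "jaw": 1}]
end [519. 152. 200.] 0.277
```

Call:
{"fn": "send_rows", "kwargs": {
  "rows": [
    {"dp":[-0.034,0.044,0.0],"spin":0.097,"jaw":1},
    {"dp":[-0.03,0.047,0.0],"spin":0.097,"jaw":1},
    {"dp":[-0.025,0.05,0.003],"spin":0.097,"jaw":1},
    {"dp":[-0.02,0.052,0.003],"spin":0.097,"jaw":1},
    {"dp":[-0.015,0.054,0.003],"spin":0.097,"jaw":1},
    {"dp":[-0.009,0.055,0.003],"spin":0.097,"jaw":1},
    {"dp":[-0.004,0.056,0.003],"spin":0.097,"jaw":1},
    {"dp":[0.001,0.056,0.003],"spin":0.097,"jaw":1},
    {"dp":[0.007,0.055,0.003],"spin":0.097,"jaw":1},
    {"dp":[0.012,0.054,0.003],"spin":0.097,"jaw":1}
  ]
}}

```text
clock: 1.4
tool_pos: [518.0, 151.5, 207.2]
ee_rot: [-0.0, 0.991, 0.137, 0.0]
force: [-0.0, -0.5, 0.9]
grip_width: 0.998
```

```bash
python3 - <<'E'
from h import *
s=env.observe(); im=imaging.read_camera('wrist'); cv2.imwrite('pics/w1.png',im)
print(s['tool_pos'],yaw(quat(s['ee_rot'])),np.abs(s['dq']).max(),s['q'])
E
```

```text
[518.03587018 151.51341482 207.17319698] 0.2740714583535104 0.49817378982596366 [-0.29623975  0.29993285 -0.0455026   1.8644342   0.01611476  0.97753305
 -0.07465131]
```

View pics/w1.png

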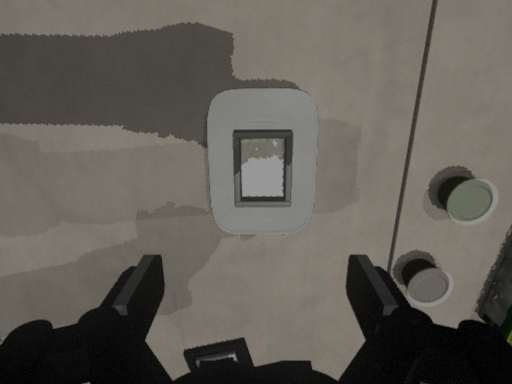

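The wrist view shows the holder at about columns 233–292, rows 130–207, on the tub lid. The arm was still settling, so I'll take the picture again.

```bash
python3 - <<'E'
from h import *
imaging.read_camera('scene');imaging.read_camera('scene')
s=env.observe(); im=imaging.read_camera('wrist'); cv2.imwrite('pics/w2.png',im)
s2=env.observe()
print(s['tool_pos'],s2['tool_pos'],yaw(quat(s['ee_rot'])),quat(s['ee_rot'])[:,2],np.abs(s['dq']).max(),s['force'])
import pickle; pickle.dump(s,open('s_w2.pkl','wb'))
c=im[100:240,190:340]; cv2.imwrite('pics/w2z.png',cv2.resize(c,None,fx=4,fy=4,interpolation=cv2.INTER_NEAREST))
g=cv2.cvtColor(im,cv2.COLOR_BGR2GRAY); print(g[165,222:305]); print(g[118:220,280]); print(g[118:220,240])
E
```

```text
[518.71349869 149.08162084 206.81962579] [517.50500533 151.77898878 206.86040118] 0.27001252528892145 [-2.61455473e-04 -1.61305135e-03 -9.99998665e-01] 0.0719445973333816 [-0.28794721  0.69302649 -0.4889778 ]
[131 133 131 133 132 130 131 129 130 130 131  97  66  57  57  56  57  51
  51  98 139 153 151 151 150 151 149 152 152 152 150 150 152 150 152 151
 149 151 152 149 150 149 152 149 152 152 151 151 152 152 154 151 152 152
 152 153 152 150 151 151 152 107  59  41  50  92 104 105 105  91 121 135
 134 134 132 135 135 133 131 133 132 133 134]
[132 131 129 129 130 128 128 115  73  41  62  86  85  66  66  64  61  83
 107 111 109 112 112 113 109 108 110 107 110 110 108 107 110 112 112 112
 112 109 107 109 107 111 134 151 152 153 153 151 150 150 149 152 152 150
 150 152 152 150 152 150 153 152 152 150 153 152 151 150 152 152 152 150
 154 150 149 109  46  46  44  42  59  92 108 104  97  90 113 130 131 128
 129 129 130 131 133 129 132 132 130 129 131 131]
[129 128 130 131 130 133 132 130  96  55  43  54  65  67  64  65  57  51
  54  58  60  61  62  52  48  46  48  48  49  50  49  42  42  41  40  46
  44  44  42  45  48  48  47  48  47  46  48  51  53  50  48  46  48  51
  52  56  58  59  58  55  58  56  59  59  58  61  61  61  63  65  69  68
  66  70  70  72  75  79  80  81  67  74  97 101  98  90  99 122 128 129
 130 130 132 131 131 131 132 132 131 133 132 134]
```

View pics/w2z.png

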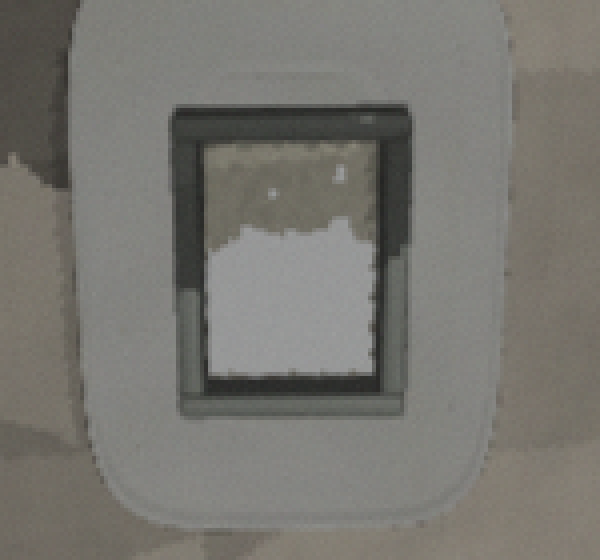

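```bash
cat >> h.py <<'E'
def snap(n=8,name=None):
    """average n wrist pictures and poses at rest"""
    P=[];Y=[];I=[];F=[];Rz=[]
    for i in range(n):
        s=env.observe(); im=imaging.read_camera('wrist'); P.append(s['tool_pos']);Q=quat(s['ee_rot']);Y.append(yaw(Q));Rz.append(Q[:,2]);I.append(im.astype(float));F.append(s['force'])
    P=np.array(P);print('pos',P.mean(0).round(2),'sd',P.std(0).round(2),'yaw',np.mean(Y).round(4),np.std(Y).round(4),'z',np.mean(Rz,0).round(4),'F',np.mean(F,0).round(2))
    z=np.mean(Rz,0);z/=np.linalg.norm(z);x=np.array([np.cos(np.mean(Y)),np.sin(np.mean(Y)),0]);x-=z*(x@z);x/=np.linalg.norm(x)
    R=np.c_[x,np.cross(z,x),z];q=Ro.from_matrix(R).as_quat()
    st=dict(tool_pos=P.mean(0),ee_rot=[q[3],q[0],q[1],q[2]]); im=np.mean(I,0).astype(np.uint8)
    if name:
        cv2.imwrite(f'pics/{name}.png',im); import pickle; pickle.dump(st,open(name+'.pkl','wb'))
    return st,im
def rect(im,s,c,z,half=60,sc=5,n='wrist'):
    """ortho picture of plane z round c: col=(x-cx+half)*sc, row=(cy+half-y)*sc"""
    k=np.array([[-1,-1],[1,-1],[1,1],[-1,1]])*half; X=np.c_[k+np.array(c[:2]),np.full(4,z)]
    src=proj(n,X,s).astype(np.float32); dst=np.float32(np.c_[(k[:,0]+half)*sc,(half-k[:,1])*sc])
    return cv2.warpPerspective(im,cv2.getPerspectiveTransform(src,dst),(2*half*sc,)*2,flags=cv2.INTER_CUBIC)
E
python3 - <<'E'
from h import *
st,im=snap(6,'w3')
o=rect(im,st,(519,150),69.2,50,6); cv2.imwrite('pics/w3o.png',o)
print(onz('wrist',[[263,167]],69.2,st))
E
```

```text
pos [516.77 153.97 207.12] sd [0.35 1.08 0.16] yaw 0.2785 0.0021 z [-7.e-04  4.e-04 -1.e+00] F [-0.26  0.19  0.36]
[[522.14974939 164.39506837  69.2       ]]
```

View pics/w3o.png

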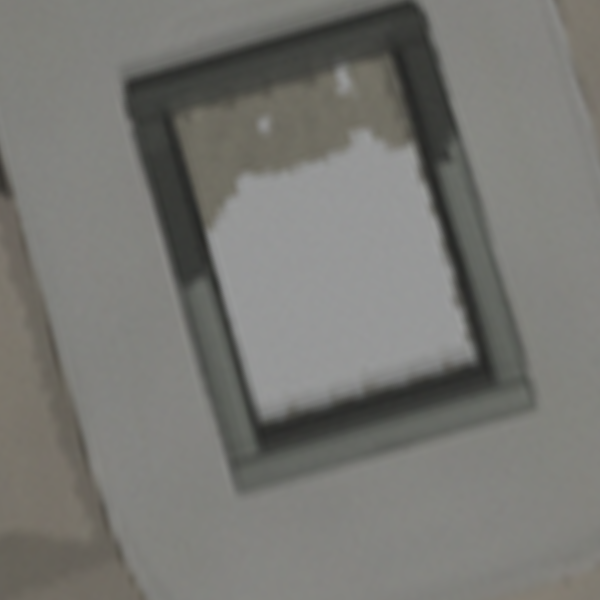

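```bash
python3 - <<'E'
from h import *
import pickle
P=[]
for i in range(6):
    s=env.observe(); P.append(s['tool_pos']); im=imaging.read_camera(['scene','side','wrist'][i%3]); 
    cv2.imwrite('pics/%s_1.png'%['scene','side','wrist'][i%3],im)
    print(s['clock'],s['tool_pos'].round(2),s['q'].round(4))
p=np.mean(P,0); R=quat(s['ee_rot'])
for n in ['scene','side']:
    im=cv2.imread(f'pics/{n}_1.png'); 
    X=np.array([p,p-R[:,2]*54,p-R[:,2]*110]); U=proj(n,X); print(n,U.round(1))
    for u in U: cv2.circle(im,(int(u[0]*16),int(u[1]*16)),16,(0,0,255),1,shift=4)
    x0,y0=U.mean(0).astype(int)-80; x0=max(x0,0);y0=max(y0,0)
    cv2.imwrite(f'pics/{n}_1z.png',cv2.resize(im[y0:y0+160,x0:x0+200],None,fx=4,fy=4))
a=cv2.imread('pics/w2.png',0);b=cv2.imread('pics/w3.png',0);c=cv2.imread('pics/wrist_1.png',0)
for u,v in ((a,b),(b,c)): print(cv2.phaseCorrelate(np.float64(u[0:240]),np.float64(v[0:240])))
E
```

```text
1.9 [516.77 154.46 207.36] [-0.2998  0.2991 -0.0481  1.8651  0.0166  0.9777 -0.0753]
1.95 [516.87 154.23 207.38] [-0.2996  0.2991 -0.0478  1.865   0.0166  0.9778 -0.0753]
2.0 [517.01 154.   207.42] [-0.2994  0.2992 -0.0475  1.8649  0.0166  0.9778 -0.0753]
2.05 [517.1  153.78 207.38] [-0.2992  0.2993 -0.0473  1.8649  0.0166  0.9777 -0.0753]
2.1 [517.2  153.55 207.39] [-0.299   0.2993 -0.0471  1.8648  0.0166  0.9778 -0.0753]
2.15 [517.23 153.37 207.36] [-0.2988  0.2993 -0.0469  1.8648  0.0166  0.9778 -0.0753]
scene [[159.9 145.9]
 [156.2 130.8]
 [152.1 113.9]]
side [[250.1 220. ]
 [249.9 189.3]
 [249.7 153.7]]
((0.5427674753332212, 0.37913576745084754), 0.348705150803703)
((-0.22575559758479358, -0.9561658918888014), 0.8801176664318878)
```

View pics/scene_1z.png

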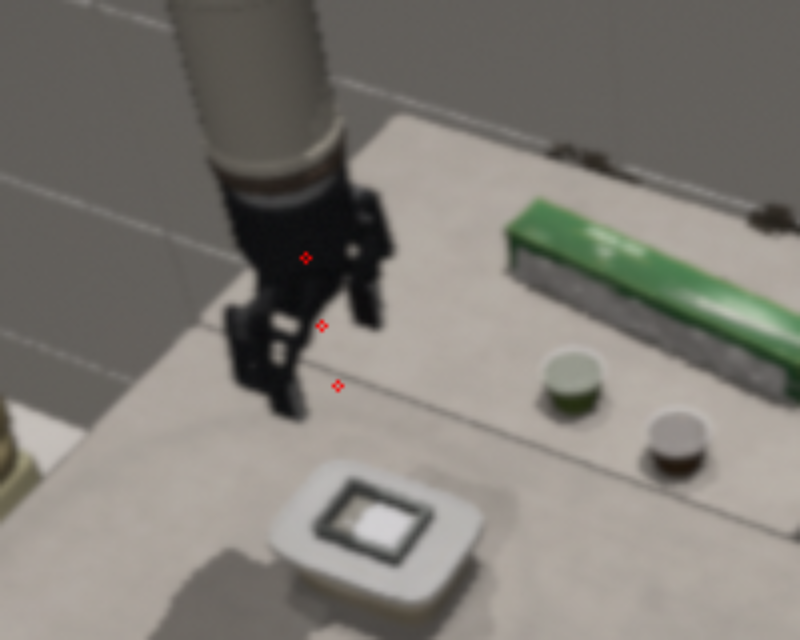

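View pics/side_1z.png

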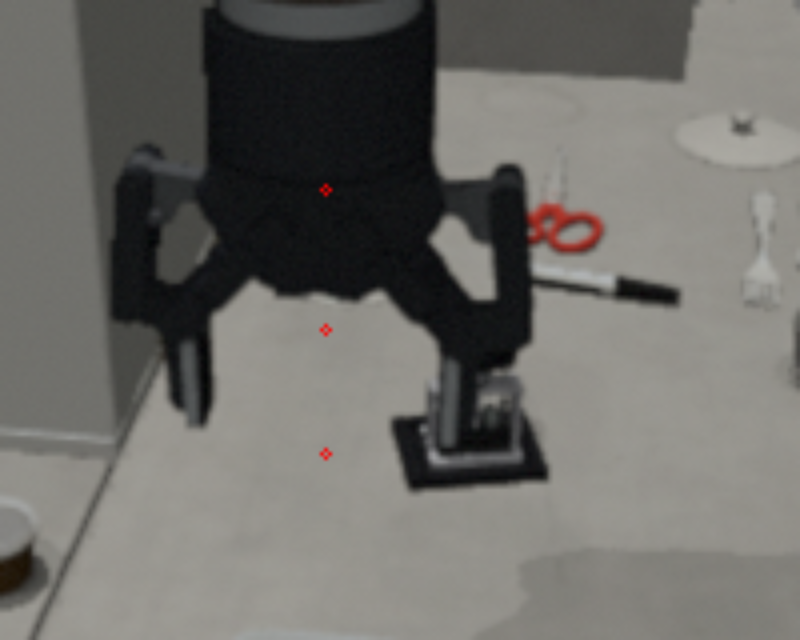

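```bash
python3 - <<'E'
from h import *
np.set_printoptions(precision=1,suppress=True)
z4=lambda u:np.array(u)/4+130
sd=lambda u:np.array(u)/3.3+np.array([200,170])
print('holder',tri('scene',z4([159,201]),'side',sd([151,401])))
for a,b in zip([[138,160],[217,190],[182,243],[99,210]],[[90,455],[112,338],[208,347],[194,463]]):
    print(tri('scene',z4(a),'side',sd(b)))
print('rest')
for a,b in zip([[465,390],[552,403],[530,507],[437,492]],[[237,195],[222,139],[331,134],[349,185]]):
    print(tri('scene',z4(a),'side',sd(b)))
print('pots',tri('scene',[219,146],'side',[137,275]),tri('scene',[246,161],'side',[167,241]))
print('marker tip',tri('scene',[332,275],'side',[293,176]),tri('scene',[304,313],'side',[338,181]))
print('stamp handle',tri('scene',z4([493,382]),'side',sd([293,68])))
s=env.observe(); 
print('tips', tri('scene',np.array([290,415])/4+[0,0]+np.array([0,0]),'side',[0,0])[1])
E
```

```text
holder (array([524.2, 158.7,  57.4]), np.float64(0.9572289826792328))
(array([539.9, 201.1,  55.9]), np.float64(4.294200250888787))
(array([558.2, 130.8,  62.8]), np.float64(2.6143385962695387))
(array([508.5, 114.6,  60.9]), np.float64(2.3338074598557537))
(array([489.5, 186.1,  56.3]), np.float64(2.7014170783569744))
rest
(array([571.7, -94.1,   0.6]), np.float64(4.536231950706869))
(array([ 603.2, -149. ,    4.6]), np.float64(0.9970712036985447))
(array([ 529.9, -190.9,    2.7]), np.float64(1.706816596643827))
(array([ 498.9, -135.2,    1.3]), np.float64(0.7850214255399417))
pots (array([745.5, 174.3,  22.3]), np.float64(4.973282807676956)) (array([752.3,  64.3,  22.2]), np.float64(3.687812276317577))
marker tip (array([ 606.1, -362.4,   -0.6]), np.float64(5.389551987244741)) (array([ 473.6, -371.7,    6.3]), np.float64(2.5088834515863496))
stamp handle (array([ 548.7, -143. ,   84.4]), np.float64(0.8870929659381522))
tips 248.33545789777872
```

```bash
python3 - <<'E'
from h import *
for i in range(8): imaging.read_camera('scene')
st,im=snap(4,'w4')
o=rect(im,st,(522,157),69.2,50,6); cv2.imwrite('pics/w4o.png',o)
def white(im):
    g=cv2.cvtColor(im,cv2.COLOR_BGR2GRAY); m=(g>143).astype(np.uint8); m[240:]=0
    n,l,S,c=cv2.connectedComponentsWithStats(m); i=1+S[1:,4].argmax(); return S[i],c[i]
for f in ('w1','w2','w3','w4'): print(f,white(cv2.imread(f'pics/{f}.png')))
print(env.observe()['tool_pos'],env.observe()['clock'])
E
```

```text
pos [517.38 153.04 207.29] sd [0.01 0.02 0.01] yaw 0.277 0.0001 z [-0.  0. -1.] F [-0.08  0.14  0.1 ]
w1 (array([ 242,  156,   41,   40, 1448], dtype=int32), array([262.35980663, 176.79558011]))
w2 (array([ 242,  155,   41,   38, 1349], dtype=int32), array([262.51148999, 175.29429207]))
w3 (array([ 243,  155,   41,   42, 1500], dtype=int32), array([262.84 , 177.428]))
w4 (array([ 243,  155,   40,   42, 1498], dtype=int32), array([262.58811749, 177.41188251]))
[517.36194908 153.02644874 207.28820941] 2.8
```

View pics/w4o.png

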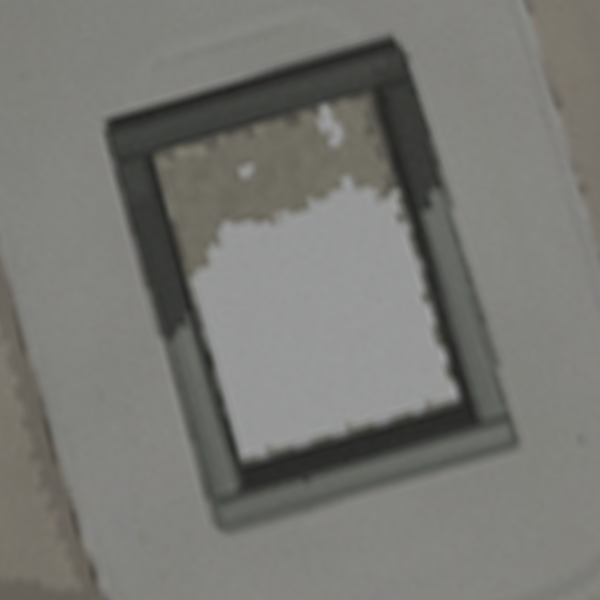

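Call:
{"fn": "send_rows", "kwargs": {
  "rows": [
    {"dp":[0.001,0,0.006],"spin":0,"jaw":1},
    {"dp":[0.001,-0.001,0.01],"spin":0,"jaw":1},
    {"dp":[0.002,-0.001,0.014],"spin":0,"jaw":1},
    {"dp":[0.002,-0.001,0.014],"spin":0,"jaw":1},
    {"dp":[0.001,-0.001,0.012],"spin":0,"jaw":1},
    {"dp":[0.001,0,0.007],"spin":0,"jaw":1},
    {"dp":[0,0,0.003],"spin":0,"jaw":1},
    {"dp":[0,0,0],"spin":0,"jaw":1},
    {"dp":[0,0,0],"spin":0,"jaw":1},
    {"dp":[0,0,0],"spin":0,"jaw":1}
  ]
}}

```text
clock: 4.05
tool_pos: [524.2, 159.2, 141.7]
ee_rot: [-0.0, 0.99, 0.138, 0.0]
force: [0.6, -1.4, -0.2]
grip_width: 1.0
```

```bash
python3 - <<'E'
from h import *
st,im=snap(4,'w5')
o=rect(im,st,(524,158.8),69.2,50,6); cv2.imwrite('pics/w5o.png',o)
E
```

```text
pos [524.15 159.17 141.64] sd [0.07 0.01 0.08] yaw 0.277 0.0 z [ 6.e-04  2.e-04 -1.e+00] F [-0.09 -0.28  0.1 ]
```

View pics/w5.png

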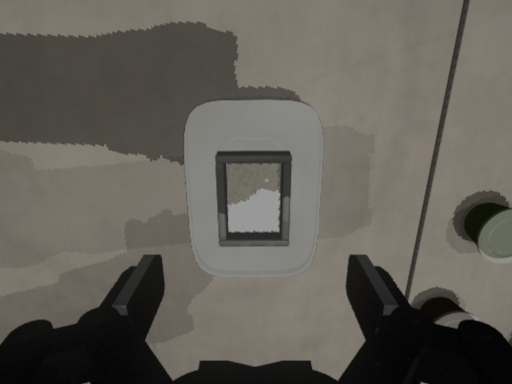

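View pics/w5o.png

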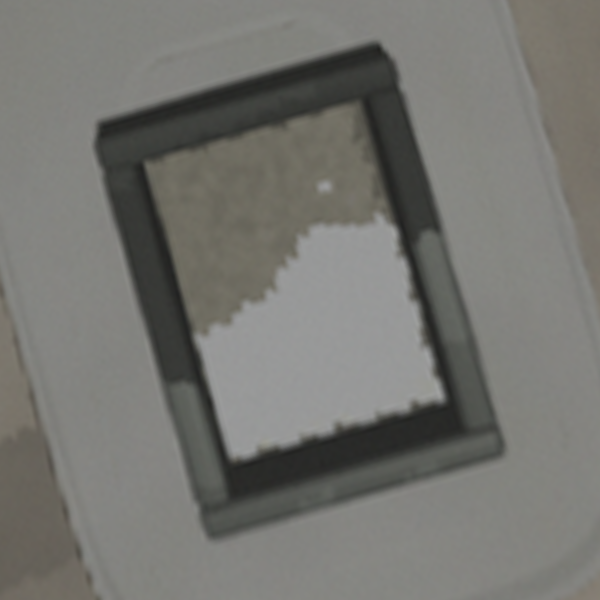

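```bash
python3 - <<'E'
from h import *
plan([551,-142,200],-1.05,9)
E
```

```text
[{"dp": [-0.0063, 0.033, -0.0065], "spin": 0.147, "jaw": 1}, {"dp": [-0.0014, 0.0336, -0.0065], "spin": 0.147, "jaw": 1}, {"dp": [0.0036, 0.0334, -0.0065], "spin": 0.147, "jaw": 1}, {"dp": [0.0084, 0.0325, -0.0065], "spin": 0.147, "jaw": 1}, {"dp": [0.0131, 0.0309, -0.0065], "spin": 0.147, "jaw": 1}, {"dp": [0.0175, 0.0287, -0.0065], "spin": 0.147, "jaw": 1}, {"dp": [0.0215, 0.0258, -0.0065], "spin": 0.147, "jaw": 1}, {"dp": [0.025, 0.0224, -0.0065], "spin": 0.147, "jaw": 1}, {"dp": [0.0281, 0.0185, -0.0065], "spin": 0.147, "jaw": 1}]
end [ 551. -142.  200.] -1.046
```

Call:
{"fn": "send_rows", "kwargs": {
  "rows": [
    {"dp":[-0.006,0.033,-0.01],"spin":0.147,"jaw":1},
    {"dp":[-0.001,0.034,-0.01],"spin":0.147,"jaw":1},
    {"dp":[0.004,0.033,-0.01],"spin":0.147,"jaw":1},
    {"dp":[0.008,0.032,-0.008],"spin":0.147,"jaw":1},
    {"dp":[0.013,0.031,-0.008],"spin":0.147,"jaw":1},
    {"dp":[0.017,0.029,-0.006],"spin":0.147,"jaw":1},
    {"dp":[0.021,0.026,-0.004],"spin":0.147,"jaw":1},
    {"dp":[0.025,0.022,-0.002],"spin":0.147,"jaw":1},
    {"dp":[0.015,0.01,0],"spin":0.147,"jaw":1},
    {"dp":[0.013,0.008,0],"spin":0,"jaw":1}
  ]
}}

```text
clock: 5.5
tool_pos: [548.9, -141.6, 199.3]
ee_rot: [0.0, 0.867, -0.499, 0.0]
force: [0.0, -0.9, -1.1]
grip_width: 0.998
```

```bash
python3 - <<'E'
from h import *
for i in range(8): imaging.read_camera('side')
st,im=snap(5,'w6')
o=rect(im,st,(550,-142),10,60,5); cv2.imwrite('pics/w6o.png',o)
E
```

```text
pos [ 548.96 -139.98  199.26] sd [0.02 0.26 0.03] yaw -1.0444 0.0005 z [-0.e+00  4.e-04 -1.e+00] F [-0.34  0.16 -0.2 ]
```

View pics/w6.png

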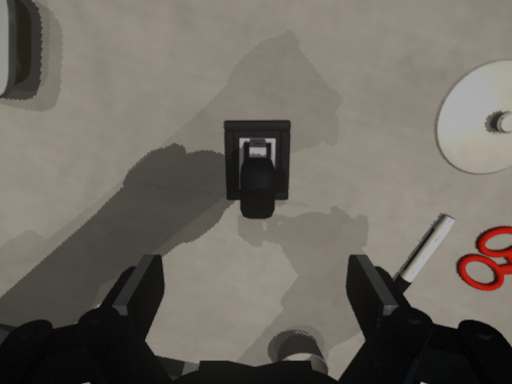

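View pics/w6o.png

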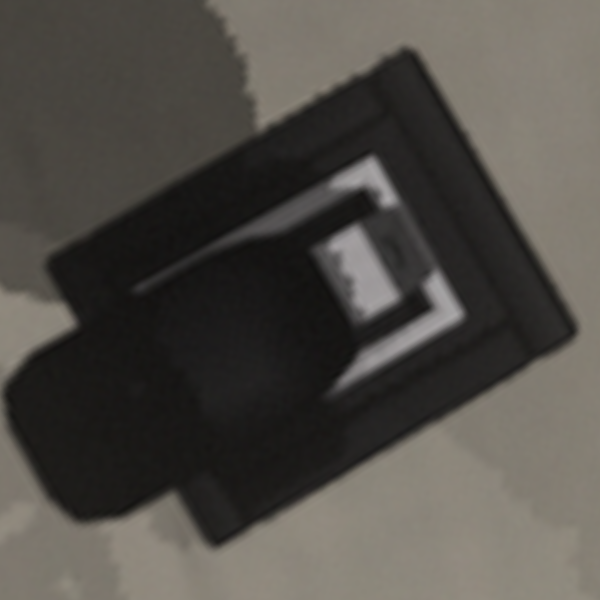

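```bash
python3 - <<'E'
from h import *
import pickle
st=pickle.load(open('w6.pkl','rb')); im=cv2.imread('pics/w6.png'); g=cv2.cvtColor(im,cv2.COLOR_BGR2GRAY)
for r in range(160,220,6): print(r, g[r,228:292].tolist())
E
```

```text
160 [24, 26, 25, 22, 22, 20, 20, 22, 22, 23, 26, 62, 81, 85, 79, 52, 26, 21, 21, 21, 19, 21, 22, 21, 22, 21, 20, 19, 20, 18, 20, 21, 21, 22, 21, 21, 22, 22, 20, 22, 21, 22, 24, 67, 118, 135, 116, 64, 36, 35, 34, 27, 28, 30, 33, 36, 36, 36, 37, 36, 32, 79, 123, 132]
166 [24, 22, 21, 24, 23, 22, 21, 23, 22, 22, 25, 61, 75, 47, 22, 18, 21, 19, 19, 20, 21, 21, 23, 22, 21, 21, 23, 22, 22, 22, 23, 22, 21, 21, 23, 23, 23, 21, 22, 23, 22, 20, 21, 22, 23, 41, 70, 50, 33, 31, 30, 27, 25, 30, 34, 36, 35, 37, 37, 36, 36, 99, 128, 133]
172 [23, 21, 23, 23, 21, 22, 20, 21, 22, 19, 23, 54, 43, 23, 18, 20, 22, 22, 25, 24, 24, 24, 23, 25, 26, 25, 25, 27, 27, 25, 27, 26, 25, 28, 27, 26, 27, 29, 27, 26, 26, 25, 26, 26, 25, 23, 23, 22, 26, 24, 23, 24, 23, 25, 27, 24, 26, 28, 33, 35, 39, 104, 128, 132]
178 [22, 21, 23, 21, 22, 20, 17, 20, 23, 21, 23, 45, 34, 19, 22, 22, 22, 24, 24, 25, 26, 25, 26, 26, 27, 27, 28, 28, 30, 30, 29, 31, 30, 32, 32, 33, 33, 33, 32, 30, 29, 30, 27, 27, 25, 24, 24, 23, 25, 26, 25, 24, 25, 24, 25, 27, 27, 29, 33, 32, 48, 114, 135, 137]
184 [20, 21, 20, 22, 23, 21, 20, 19, 21, 22
[... 916 characters left out ...]
25, 24, 24, 26, 25, 25, 26, 51, 101, 114, 114, 113, 112, 111, 110, 110, 109, 111, 123, 127, 128, 129, 130, 130, 130]
208 [124, 133, 135, 136, 134, 135, 135, 134, 133, 133, 133, 120, 65, 24, 23, 24, 23, 23, 24, 25, 26, 25, 26, 26, 27, 27, 28, 26, 26, 24, 25, 26, 27, 27, 26, 25, 26, 27, 26, 27, 26, 27, 27, 27, 27, 26, 78, 127, 136, 137, 137, 137, 139, 138, 138, 138, 138, 138, 140, 138, 137, 137, 137, 138]
214 [137, 137, 136, 137, 135, 135, 134, 133, 133, 134, 132, 127, 125, 116, 69, 32, 26, 26, 26, 26, 26, 27, 26, 26, 27, 25, 26, 26, 28, 26, 27, 27, 27, 29, 27, 28, 28, 28, 28, 27, 28, 29, 29, 39, 84, 117, 126, 123, 121, 126, 127, 134, 132, 128, 134, 136, 135, 136, 136, 137, 137, 138, 137, 136]
```

Measured in the wrist picture, the rest corners give a centre of (552.4, -141.4) and yaw 0.54. The stamp foot is near (550.6, -142.0) with yaw 0.52, and the handle is about 2 mm to +x of the tool. Next I descend around the handle.

Call:
{"fn": "send_rows", "kwargs": {
  "rows": [
    {"dp":[0.001,0,0.008],"spin":0.0,"jaw":1},
    {"dp":[0.001,0,0.014],"spin":0,"jaw":1},
    {"dp":[0,0,0.018],"spin":0,"jaw":1},
    {"dp":[0,0,0.02],"spin":0,"jaw":1},
    {"dp":[0,0,0.02],"spin":0,"jaw":1},
    {"dp":[0,0,0.018],"spin":0,"jaw":1},
    {"dp":[0,0,0.014],"spin":0,"jaw":1},
    {"dp":[0,0,0.01],"spin":0,"jaw":1},
    {"dp":[0,0,0.006],"spin":0,"jaw":1},
    {"dp":[0,0,0.003],"spin":0,"jaw":1}
  ]
}}

```text
clock: 7.4
tool_pos: [550.0, -142.6, 68.2]
ee_rot: [-0.0, 0.866, -0.499, 0.0]
force: [1.0, 0.1, 0.0]
grip_width: 1.0
```

```bash
python3 - <<'E'
from h import *
for i in range(4): imaging.read_camera('side')
st,im=snap(3,'w7')
im=imaging.read_camera('side'); cv2.imwrite('pics/side7.png',cv2.resize(im[120:260,200:380],None,fx=4,fy=4))
E
```

```text
pos [ 550.25 -142.58   68.75] sd [0.02 0.03 0.03] yaw -1.046 0.0 z [ 8.e-04 -1.e-04 -1.e+00] F [ 0.17 -0.15 -0.15]
```

View pics/w7.png

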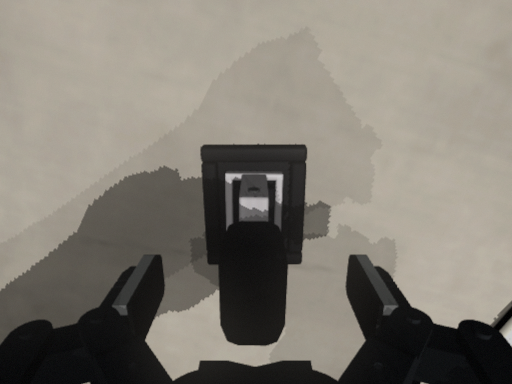

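View pics/side7.png

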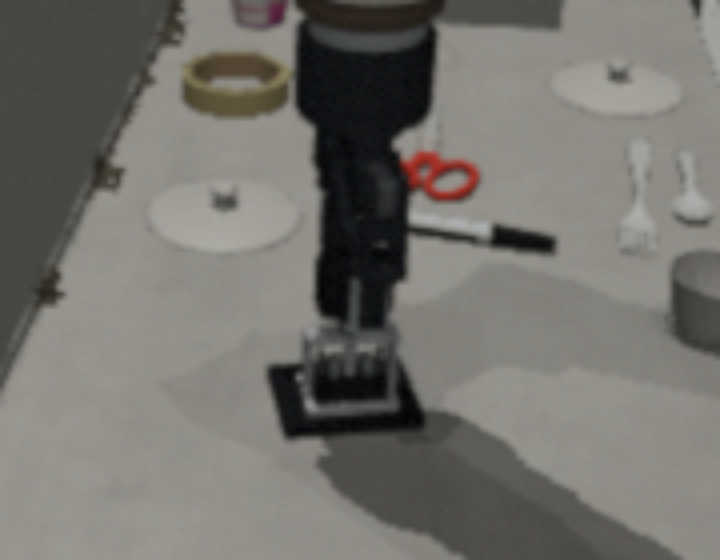

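```bash
python3 - <<'E'
from h import *
import pickle
np.set_printoptions(precision=1,suppress=True)
st=pickle.load(open('w7.pkl','rb')); im=cv2.imread('pics/w7.png')
R=quat(st['ee_rot'])
def tl(uv,z): return ((onz('wrist',uv,z,st)-st['tool_pos'])@R)
print('foot front corners tool',tl([[225,174],[283,174]],11))
print('rest front',tl([[202,163],[305,163],[202,147],[305,147]],10))
print('handle top far end',tl([[228,340],[280,340]],104), tl([[220,330],[287,330]],98))
print('handle near end',tl([[230,224],[278,224]],104))
cv2.imwrite('pics/w7z.png',cv2.resize(im[130:350,180:330],None,fx=3.5,fy=2.7))
E
```

```text
foot front corners tool [[-18.2 -26.9  57.8]
 [ 19.1 -26.9  57.8]]
rest front [[-32.8 -33.9  58.8]
 [ 33.  -33.9  58.8]
 [-32.2 -44.2  58.8]
 [ 32.5 -44.2  58.8]]
handle top far end [[-10.2  17.8 -35.3]
 [ 11.5  17.8 -35.3]] [[-14.1  18.1 -29.3]
 [ 15.   18.1 -29.3]]
handle near end [[ -8.  -35.3 -35.2]
 [  9.4 -35.3 -35.2]]
```

View pics/w7z.png

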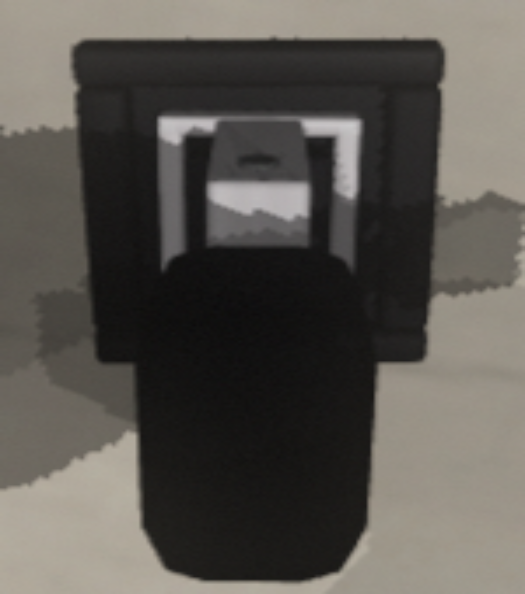

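Call:
{"fn": "send_rows", "kwargs": {
  "rows": [
    {"dp":[0,0.001,0.002],"spin":0,"jaw":1},
    {"dp":[0,0,0],"spin":0,"jaw":0.7},
    {"dp":[0,0,0],"spin":0,"jaw":0.5},
    {"dp":[0,0,0],"spin":0,"jaw":0.4},
    {"dp":[0,0,0],"spin":0,"jaw":0.3},
    {"dp":[0,0,0],"spin":0,"jaw":0.2},
    {"dp":[0,0,0],"spin":0,"jaw":0.1},
    {"dp":[0,0,0],"spin":0,"jaw":0},
    {"dp":[0,0,0],"spin":0,"jaw":0},
    {"dp":[0,0,0],"spin":0,"jaw":0}
  ],
  "grip_force": 80
}}

```text
clock: 9.05
tool_pos: [549.0, -143.0, 66.3]
ee_rot: [-0.0, 0.866, -0.499, -0.0]
force: [-1.6, 0.4, 3.4]
grip_width: 0.32
```

```bash
python3 - <<'E'
from h import *
st,im=snap(4,'w8'); print(env.observe()['grip_width'],env.observe()['clock'])
cv2.imwrite('pics/w8z.png',cv2.resize(im[120:384,130:390],None,fx=2.2,fy=2.2))
E
```

```text
pos [ 549.01 -142.96   66.28] sd [0.01 0.01 0.01] yaw -1.0459 0.0 z [-1.e-04  1.e-04 -1.e+00] F [-1.29  0.32  2.74]
0.32407434946916314 9.25
```

View pics/w8z.png

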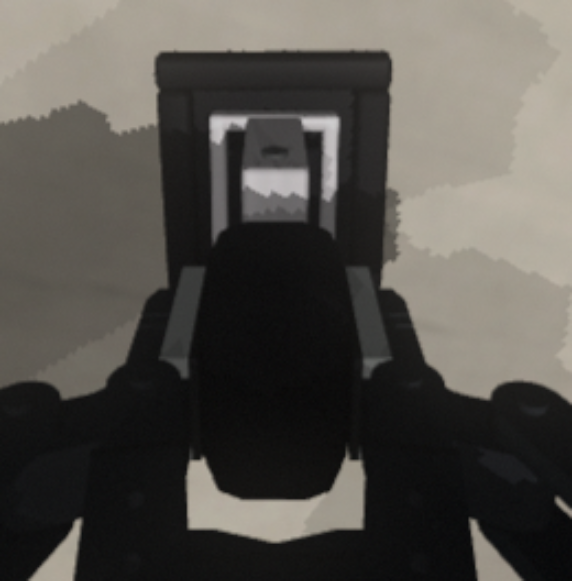

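Call:
{"fn": "send_rows", "kwargs": {
  "rows": [
    {"dp":[0,0,-0.002],"spin":0,"jaw":0},
    {"dp":[0,0,-0.005],"spin":0,"jaw":0},
    {"dp":[0,0,-0.01],"spin":0,"jaw":0},
    {"dp":[0,0,-0.014],"spin":0,"jaw":0},
    {"dp":[0,0,-0.016],"spin":0,"jaw":0},
    {"dp":[0,0,-0.016],"spin":0,"jaw":0},
    {"dp":[0,0,-0.014],"spin":0,"jaw":0},
    {"dp":[0,0,-0.01],"spin":0,"jaw":0},
    {"dp":[0,0,-0.006],"spin":0,"jaw":0},
    {"dp":[0,0,-0.003],"spin":0,"jaw":0}
  ]
}}

```text
clock: 10.5
tool_pos: [548.9, -143.0, 162.4]
ee_rot: [0.0, 0.866, -0.499, -0.0]
force: [-0.1, -0.1, -2.3]
grip_width: 0.314
```

```bash
python3 - <<'E'
from h import *
for i in range(4): imaging.read_camera('side')
st,im=snap(4,'w9'); print(env.observe()['grip_width'],env.observe()['clock'])
R=quat(st['ee_rot'])
o=rect(im,st,(552.4,-141.4),10,60,5); cv2.imwrite('pics/w9o.png',o)
plan([524.2,159.1,172],0.277,9)
E
```

```text
pos [ 548.69 -142.93  161.81] sd [0.02 0.03 0.03] yaw -1.046 0.0 z [-9.e-04  1.e-04 -1.e+00] F [-0.37 -0.22 -2.46]
0.3192626995035824 10.9
[{"dp": [-0.0304, -0.0145, -0.0011], "spin": -0.147, "jaw": 1}, {"dp": [-0.028, -0.0187, -0.0011], "spin": -0.147, "jaw": 1}, {"dp": [-0.0249, -0.0226, -0.0011], "spin": -0.147, "jaw": 1}, {"dp": [-0.0213, -0.0261, -0.0011], "spin": -0.147, "jaw": 1}, {"dp": [-0.0173, -0.0289, -0.0011], "spin": -0.147, "jaw": 1}, {"dp": [-0.0129, -0.0311, -0.0011], "spin": -0.147, "jaw": 1}, {"dp": [-0.0082, -0.0327, -0.0012], "spin": -0.147, "jaw": 1}, {"dp": [-0.0033, -0.0335, -0.0011], "spin": -0.147, "jaw": 1}, {"dp": [0.0017, -0.0336, -0.0012], "spin": -0.147, "jaw": 1}]
end [524.2 159.1 172. ] 0.277
```

View pics/w9.png

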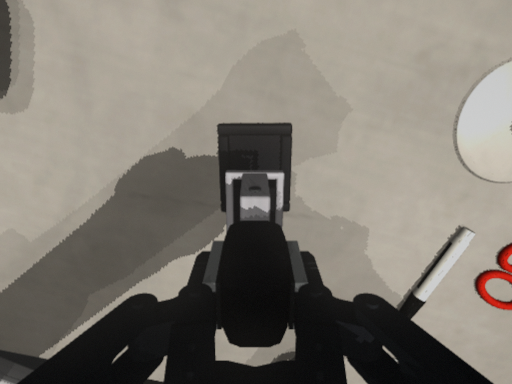

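Call:
{"fn": "send_rows", "kwargs": {
  "rows": [
    {"dp":[-0.015,-0.007,-0.003],"spin":-0.07,"jaw":0},
    {"dp":[-0.028,-0.016,-0.003],"spin":-0.14,"jaw":0},
    {"dp":[-0.026,-0.02,-0.003],"spin":-0.147,"jaw":0},
    {"dp":[-0.023,-0.024,0],"spin":-0.147,"jaw":0},
    {"dp":[-0.019,-0.027,0],"spin":-0.147,"jaw":0},
    {"dp":[-0.015,-0.03,0],"spin":-0.147,"jaw":0},
    {"dp":[-0.011,-0.032,0],"spin":-0.147,"jaw":0},
    {"dp":[-0.006,-0.033,0],"spin":-0.147,"jaw":0},
    {"dp":[-0.001,-0.033,0],"spin":-0.147,"jaw":0},
    {"dp":[0.001,-0.02,0],"spin":-0.07,"jaw":0}
  ]
}}

```text
clock: 12.15
tool_pos: [523.7, 160.8, 171.6]
ee_rot: [-0.001, 0.991, 0.135, 0.0]
force: [-0.4, -0.6, -2.9]
grip_width: 0.318
```

```bash
python3 - <<'E'
from h import *
for i in range(8): imaging.read_camera('side')
st,im=snap(3,'w10'); print(env.observe()['grip_width'],env.observe()['clock'])
plan([524.2,159.1,165],0.277,5)
E
```

```text
pos [524.81 156.32 171.26] sd [0.03 0.25 0.02] yaw 0.2604 0.0004 z [-0.e+00 -6.e-04 -1.e+00] F [-0.05 -0.09 -1.75]
0.31810959151577395 12.7
[{"dp": [0.0, -0.0005, 0.0013], "spin": -0.003, "jaw": 1}, {"dp": [0.0, -0.0004, 0.0013], "spin": -0.003, "jaw": 1}, {"dp": [0.0, -0.0005, 0.0012], "spin": -0.003, "jaw": 1}, {"dp": [0.0, -0.0004, 0.0013], "spin": -0.003, "jaw": 1}, {"dp": [0.0001, -0.0005, 0.0012], "spin": -0.003, "jaw": 1}]
end [524.2 159.1 165. ] 0.276
```

View pics/w10.png

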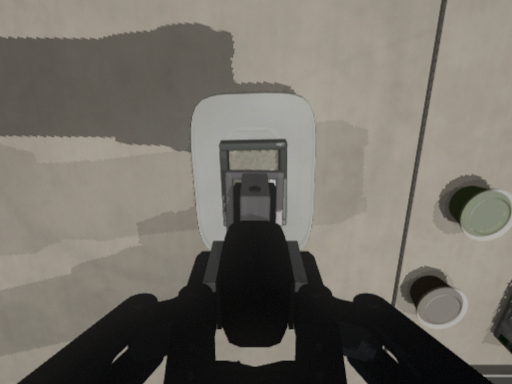

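Call:
{"fn": "send_rows", "kwargs": {
  "rows": [
    {"dp":[0,0,0.002],"spin":-0.005,"jaw":0},
    {"dp":[0,-0.001,0.004],"spin":-0.005,"jaw":0},
    {"dp":[0,-0.001,0.006],"spin":-0.005,"jaw":0},
    {"dp":[0,0,0.006],"spin":0,"jaw":0},
    {"dp":[0,0,0.006],"spin":0,"jaw":0},
    {"dp":[0,0,0.004],"spin":0,"jaw":0},
    {"dp":[0,0,0.003],"spin":0,"jaw":0},
    {"dp":[0,0,0.001],"spin":0,"jaw":0},
    {"dp":[0,0,0],"spin":0,"jaw":0},
    {"dp":[0,0,0],"spin":0,"jaw":0}
  ]
}}

```text
clock: 13.95
tool_pos: [524.2, 159.8, 139.5]
ee_rot: [-0.0, 0.99, 0.139, 0.0]
force: [0.1, -0.2, -2.4]
grip_width: 0.319
```

```bash
python3 - <<'E'
from h import *
for i in range(4): imaging.read_camera('side')
st,im=snap(6,'w11'); print(env.observe()['grip_width'],env.observe()['clock'])
cv2.imwrite('pics/w11z.png',cv2.resize(im[130:260,190:320],None,fx=5.9,fy=4.5,interpolation=cv2.INTER_CUBIC))
s=imaging.read_camera('side'); cv2.imwrite('pics/side11.png',cv2.resize(s[200:360,180:320],None,fx=3.7,fy=3.7,interpolation=cv2.INTER_CUBIC))
E
```

```text
pos [524.06 159.71 139.37] sd [0.03 0.02 0.04] yaw 0.278 0.0 z [ 1.e-04  1.e-04 -1.e+00] F [ 0.16 -0.24 -2.8 ]
0.31457545914601936 14.45
```

View pics/w11z.png

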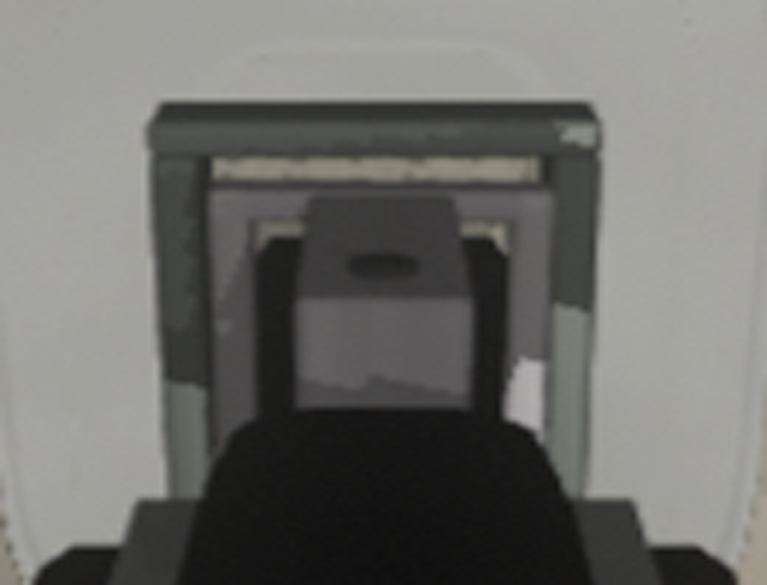

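View pics/side11.png

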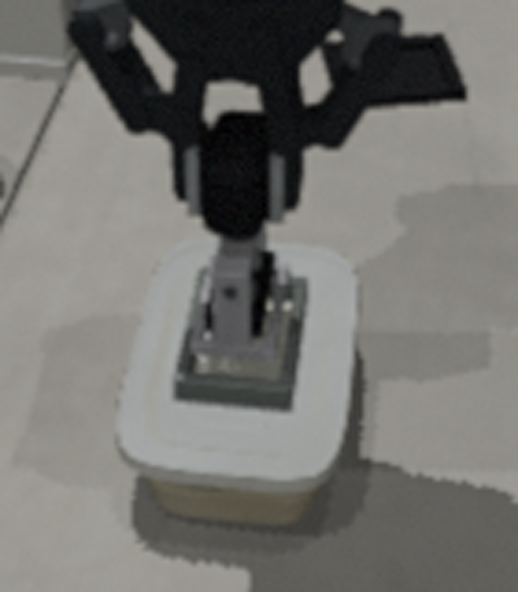

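```bash
python3 - <<'E'
from h import *
import pickle
np.set_printoptions(precision=2,suppress=True)
st=pickle.load(open('w11.pkl','rb')); R=quat(st['ee_rot']); tp=st['tool_pos']
g=cv2.cvtColor(cv2.imread('pics/w11.png'),cv2.COLOR_BGR2GRAY)
def tl(uv,z): return ((onz('wrist',uv,z,st)-tp)@R)[:,:2]
for r in (180,190,200,206,212,218): print(r,'L',list(zip(range(212,234),g[r,212:234])),'\n   R',list(zip(range(276,296),g[r,276:296])))
for c in (230,240,275,282): print(c,list(zip(range(148,180),g[148:180,c])))
E
```

```text
180 L [(212, np.uint8(162)), (213, np.uint8(161)), (214, np.uint8(161)), (215, np.uint8(120)), (216, np.uint8(75)), (217, np.uint8(67)), (218, np.uint8(69)), (219, np.uint8(68)), (220, np.uint8(69)), (221, np.uint8(69)), (222, np.uint8(64)), (223, np.uint8(53)), (224, np.uint8(44)), (225, np.uint8(69)), (226, np.uint8(89)), (227, np.uint8(95)), (228, np.uint8(95)), (229, np.uint8(97)), (230, np.uint8(98)), (231, np.uint8(92)), (232, np.uint8(70)), (233, np.uint8(80))] 
   R [(276, np.uint8(75)), (277, np.uint8(81)), (278, np.uint8(92)), (279, np.uint8(97)), (280, np.uint8(97)), (281, np.uint8(97)), (282, np.uint8(95)), (283, np.uint8(79)), (284, np.uint8(67)), (285, np.uint8(68)), (286, np.uint8(68)), (287, np.uint8(69)), (288, np.uint8(70)), (289, np.uint8(69)), (290, np.uint8(67)), (291, np.uint8(119)), (292, np.uint8(159)), (293, np.uint8(165)), (294, np.uint8(165)), (295, np.uint8(166))]
190 L [(212, np.uint8(162)), (213, np.uint8(162)), (214, np.uint8(161)), (215, np.uint8(162)), (216, np.uint8(103)), (217, np.uint8(64)), (218, np.uint8(67)), (219, np.uint8(68)), (220, np.uint8(
[... 6425 characters left out ...]
, np.uint8(85))]
282 [(148, np.uint8(165)), (149, np.uint8(164)), (150, np.uint8(164)), (151, np.uint8(165)), (152, np.uint8(119)), (153, np.uint8(55)), (154, np.uint8(53)), (155, np.uint8(52)), (156, np.uint8(58)), (157, np.uint8(69)), (158, np.uint8(76)), (159, np.uint8(76)), (160, np.uint8(74)), (161, np.uint8(72)), (162, np.uint8(71)), (163, np.uint8(66)), (164, np.uint8(54)), (165, np.uint8(47)), (166, np.uint8(48)), (167, np.uint8(46)), (168, np.uint8(47)), (169, np.uint8(46)), (170, np.uint8(53)), (171, np.uint8(61)), (172, np.uint8(79)), (173, np.uint8(96)), (174, np.uint8(102)), (175, np.uint8(102)), (176, np.uint8(98)), (177, np.uint8(96)), (178, np.uint8(95)), (179, np.uint8(95))]
```

```bash
python3 - <<'E'
from h import *
import pickle
np.set_printoptions(precision=2,suppress=True)
st=pickle.load(open('w11.pkl','rb')); R=quat(st['ee_rot']); tp=st['tool_pos']
def tl(uv,z): return ((onz('wrist',uv,z,st)-tp)@R)[:,:2]
print('lip out/in',tl([[254,156.5],[254,164.7]],69.2),'foot',tl([[254,171.8]],84.1))
print('lip L/R',tl([[215.1,180],[291,180],[216.3,200],[290.8,200],[217,212],[289.9,212]],69.2))
print('foot L/R',tl([[225.0,180],[282.9,180],[225.5,190],[282.7,190],[225.9,212],[281.9,212]],84.1))
# same foot measure while stood in rest: w8
E
```

```text
lip out/in [[  0.29 -34.03]
 [  0.28 -28.36]] foot [[  0.33 -27.64]]
lip L/R [[-26.46 -17.53]
 [ 25.7  -17.52]
 [-26.21  -2.82]
 [ 26.09  -2.82]
 [-26.07   6.32]
 [ 25.79   6.32]]
foot L/R [[-18.21 -22.2 ]
 [ 18.78 -22.19]
 [-18.09 -15.43]
 [ 18.85 -15.43]
 [-18.29  -0.03]
 [ 18.75  -0.03]]
```

```bash
python3 - <<'E'
from h import *
import pickle
np.set_printoptions(precision=5,suppress=True)
st=pickle.load(open('w11.pkl','rb')); R=quat(st['ee_rot']); print(st,R)
c,d=ray('wrist',[[254,200]],st); print((c-st['tool_pos'])@R, d@R)
E
```

```text
{'tool_pos': array([524.06316, 159.7132 , 139.36633]), 'ee_rot': [np.float64(-2.8629356491084167e-05), np.float64(0.9903532214982544), np.float64(0.13856583999528846), np.float64(6.192567608474285e-05)]} [[ 0.9616   0.27446  0.00011]
 [ 0.27446 -0.9616   0.00007]
 [ 0.00013 -0.00004 -1.     ]]
[   0.94425  -84.00243 -141.92263] [[-0.00302  0.35766  0.93437]]
```

```bash
for i in 1 2; do python3 - <<'E'
from h import *
np.set_printoptions(precision=4,suppress=True)
for i in range(2):
    p=imaging.camera_params('wrist'); print(p['mount'][:3],p['cx'],p['cy'])
E
done
```

```text
[[   1.       -0.       -0.0005    0.9442]
 [   0.0002    0.9446    0.3283  -84.0024]
 [   0.0005   -0.3283    0.9446 -141.9226]] 254.81697307332777 189.9564549949836
[[   1.       -0.       -0.0005    0.9442]
 [   0.0002    0.9446    0.3283  -84.0024]
 [   0.0005   -0.3283    0.9446 -141.9226]] 254.81697307332777 189.9564549949836
[[   1.       -0.       -0.0005    0.9442]
 [   0.0002    0.9446    0.3283  -84.0024]
 [   0.0005   -0.3283    0.9446 -141.9226]] 254.81697307332777 189.9564549949836
[[   1.       -0.       -0.0005    0.9442]
 [   0.0002    0.9446    0.3283  -84.0024]
 [   0.0005   -0.3283    0.9446 -141.9226]] 254.81697307332777 189.9564549949836
```

Call:
{"fn": "send_rows", "kwargs": {
  "rows": [
    {"dp":[-0.0005,0.001,0],"spin":0,"jaw":0},
    {"dp":[0,0,0.001],"spin":0,"jaw":0},
    {"dp":[0,0,0.001],"spin":0,"jaw":0},
    {"dp":[0,0,0.001],"spin":0,"jaw":0},
    {"dp":[0,0,0.001],"spin":0,"jaw":0},
    {"dp":[0,0,0],"spin":0,"jaw":0},
    {"dp":[0,0,0],"spin":0,"jaw":0},
    {"dp":[0,0,0],"spin":0,"jaw":0},
    {"dp":[0,0,0],"spin":0,"jaw":0},
    {"dp":[0,0,0],"spin":0,"jaw":0}
  ]
}}

```text
clock: 15.75
tool_pos: [523.8, 158.6, 135.3]
ee_rot: [-0.0, 0.99, 0.139, -0.0]
force: [-0.3, -0.3, -1.6]
grip_width: 0.318
```

```bash
python3 - <<'E'
from h import *
st,im=snap(4,'w12'); print(env.observe()['clock'])
R=quat(st['ee_rot']); g=cv2.cvtColor(im,cv2.COLOR_BGR2GRAY)
for c in (235,275): print(c,list(zip(range(148,182),g[148:182,c].tolist())))
for r in (185,212): print(r,list(zip(range(212,232),g[r,212:232].tolist())),list(zip(range(278,296),g[r,278:296].tolist())))
cv2.imwrite('pics/w12z.png',cv2.resize(im[130:260,190:320],None,fx=5.9,fy=4.5,interpolation=cv2.INTER_CUBIC))
E
```

```text
pos [523.81 158.62 135.31] sd [0.02 0.01 0.01] yaw 0.278 0.0 z [-0.  0. -1.] F [ 0.06 -0.16 -1.82]
15.95
235 [(148, 164), (149, 162), (150, 163), (151, 162), (152, 119), (153, 54), (154, 51), (155, 52), (156, 60), (157, 72), (158, 81), (159, 84), (160, 80), (161, 78), (162, 77), (163, 69), (164, 73), (165, 112), (166, 131), (167, 131), (168, 134), (169, 112), (170, 77), (171, 64), (172, 80), (173, 93), (174, 96), (175, 97), (176, 94), (177, 94), (178, 85), (179, 94), (180, 106), (181, 105)]
275 [(148, 161), (149, 160), (150, 159), (151, 143), (152, 95), (153, 54), (154, 52), (155, 51), (156, 60), (157, 69), (158, 75), (159, 76), (160, 74), (161, 72), (162, 69), (163, 65), (164, 77), (165, 119), (166, 140), (167, 140), (168, 140), (169, 127), (170, 91), (171, 62), (172, 76), (173, 93), (174, 96), (175, 96), (176, 93), (177, 93), (178, 87), (179, 79), (180, 90), (181, 96)]
185 [(212, 161), (213, 162), (214, 161), (215, 137), (216, 87), (217, 68), (218, 68), (219, 68), (220, 68), (221, 70), (222, 67), (223, 65), (224, 48), (225, 65), (226, 87), (227, 94), (228, 97), (229, 97), (230, 90), (231, 75)] [(278, 94), (279, 96), (280, 97), (281, 96), (282, 93), (283, 67), (284, 55), (285, 63), (286, 67), (287, 68), (288, 68), (289, 70), (290, 70), (291, 69), (292, 87), (293, 148), (294, 167), (295, 166)]
212 [(212, 161), (213, 161), (214, 161), (215, 161), (216, 161), (217, 100), (218, 53), (219, 54), (220, 54), (221, 55), (222, 54), (223, 54), (224, 51), (225, 43), (226, 62), (227, 74), (228, 75), (229, 76), (230, 75), (231, 74)] [(278, 169), (279, 171), (280, 172), (281, 158), (282, 99), (283, 66), (284, 86), (285, 111), (286, 120), (287, 120), (288, 120), (289, 120), (290, 106), (291, 96), (292, 146), (293, 164), (294, 162), (295, 163)]
```

View pics/w12z.png

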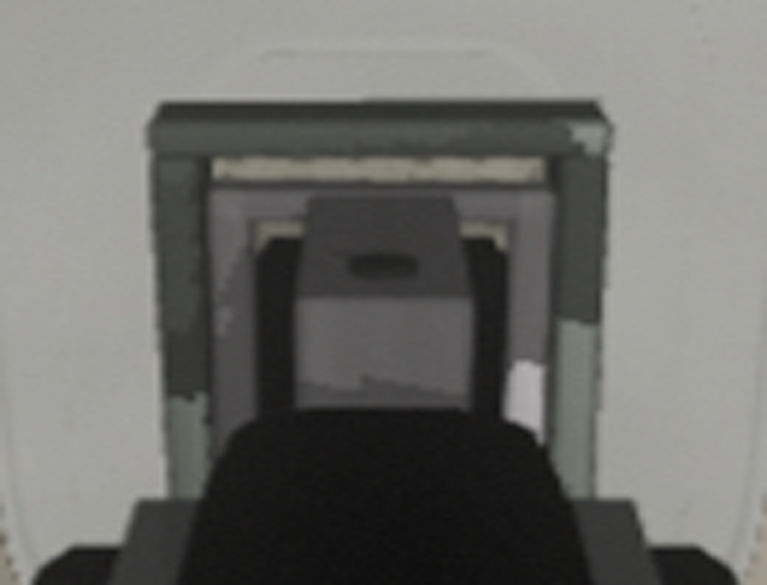

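Call:
{"fn": "send_rows", "kwargs": {
  "rows": [
    {"dp":[0.0002,0,0.001],"spin":0,"jaw":0},
    {"dp":[0,0,0.001],"spin":0,"jaw":0},
    {"dp":[0,0,0.001],"spin":0,"jaw":0},
    {"dp":[0,0,0.001],"spin":0,"jaw":0},
    {"dp":[0,0,0.001],"spin":0,"jaw":0},
    {"dp":[0,0,0.001],"spin":0,"jaw":0},
    {"dp":[0,0,0.001],"spin":0,"jaw":0},
    {"dp":[0,0,0.0005],"spin":0,"jaw":0},
    {"dp":[0,0,0],"spin":0,"jaw":0},
    {"dp":[0,0,0],"spin":0,"jaw":0}
  ]
}}

```text
clock: 17.2
tool_pos: [524.0, 158.7, 127.8]
ee_rot: [-0.0, 0.99, 0.139, 0.0]
force: [-0.1, 0.2, -1.0]
grip_width: 0.321
```

```bash
python3 - <<'E'
from h import *
st,im=snap(4,'w13'); print(env.observe()['clock'])
cv2.imwrite('pics/w13z.png',cv2.resize(im[130:260,190:320],None,fx=5.9,fy=4.5,interpolation=cv2.INTER_CUBIC))
E
```

```text
pos [524.03 158.68 127.83] sd [0.02 0.02 0.01] yaw 0.278 0.0 z [ 0.e+00  1.e-04 -1.e+00] F [-0.35 -0.04 -1.85]
17.4
```

View pics/w13z.png

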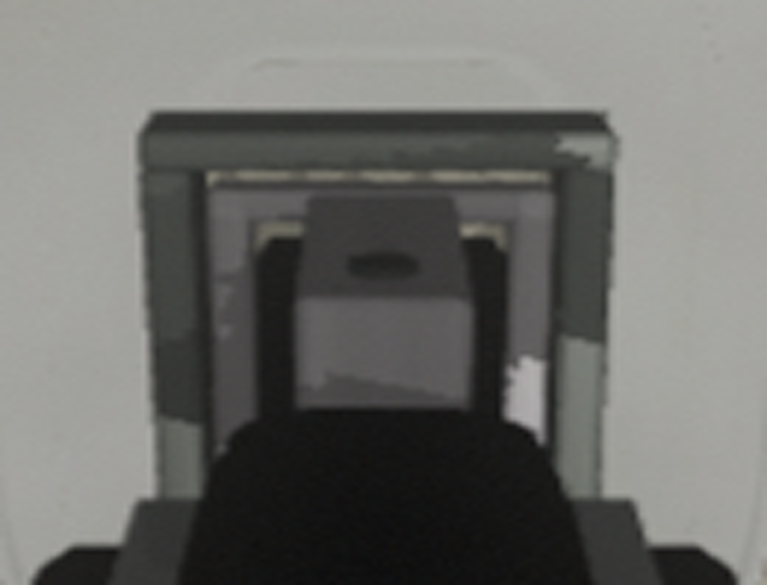

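Call:
{"fn": "send_rows", "kwargs": {
  "rows": [
    {"dp":[0,0,0.0005],"spin":0,"jaw":0},
    {"dp":[0,0,0.0005],"spin":0,"jaw":0},
    {"dp":[0,0,0.0005],"spin":0,"jaw":0},
    {"dp":[0,0,0.0005],"spin":0,"jaw":0},
    {"dp":[0,0,0.0005],"spin":0,"jaw":0},
    {"dp":[0,0,0.0005],"spin":0,"jaw":0},
    {"dp":[0,0,0.0005],"spin":0,"jaw":0},
    {"dp":[0,0,0.0005],"spin":0,"jaw":0},
    {"dp":[0,0,0],"spin":0,"jaw":0},
    {"dp":[0,0,0],"spin":0,"jaw":0}
  ]
}}

```text
clock: 18.65
tool_pos: [524.0, 158.7, 123.8]
ee_rot: [-0.0, 0.99, 0.139, 0.0]
force: [-0.1, 0.1, -2.4]
grip_width: 0.322
```

```bash
python3 - <<'E'
from h import *
st,im=snap(4,'w14'); print(env.observe()['clock'])
E
```

```text
pos [524.02 158.67 123.81] sd [0.01 0.01 0.  ] yaw 0.2781 0.0 z [ 0.  0. -1.] F [ 0.05  0.36 -2.29]
18.85
```

Call:
{"fn": "send_rows", "kwargs": {
  "rows": [
    {"dp":[0,0,0.0005],"spin":0,"jaw":0},
    {"dp":[0,0,0.0005],"spin":0,"jaw":0},
    {"dp":[0,0,0.0005],"spin":0,"jaw":0},
    {"dp":[0,0,0.0005],"spin":0,"jaw":0},
    {"dp":[0,0,0.0005],"spin":0,"jaw":0},
    {"dp":[0,0,0.0005],"spin":0,"jaw":0},
    {"dp":[0,0,0.0005],"spin":0,"jaw":0},
    {"dp":[0,0,0.0005],"spin":0,"jaw":0},
    {"dp":[0,0,0],"spin":0,"jaw":0},
    {"dp":[0,0,0],"spin":0,"jaw":0}
  ]
}}

```text
clock: 20.1
tool_pos: [524.0, 158.6, 119.8]
ee_rot: [-0.0, 0.99, 0.139, -0.0]
force: [0.3, -0.4, -2.6]
grip_width: 0.318
```

```bash
python3 - <<'E'
from h import *
st,im=snap(4,'w15'); print(env.observe()['clock'])
E
```

```text
pos [524.01 158.66 119.8 ] sd [0.01 0.01 0.01] yaw 0.278 0.0 z [-0.  0. -1.] F [ 0.03  0.04 -2.13]
20.3
```

Call:
{"fn": "send_rows", "kwargs": {
  "rows": [
    {"dp":[0,0,0.0005],"spin":0,"jaw":0},
    {"dp":[0,0,0.0005],"spin":0,"jaw":0},
    {"dp":[0,0,0.0005],"spin":0,"jaw":0},
    {"dp":[0,0,0.0005],"spin":0,"jaw":0},
    {"dp":[0,0,0.0005],"spin":0,"jaw":0},
    {"dp":[0,0,0.0005],"spin":0,"jaw":0},
    {"dp":[0,0,0],"spin":0,"jaw":0},
    {"dp":[0,0,0],"spin":0,"jaw":0},
    {"dp":[0,0,0],"spin":0,"jaw":0},
    {"dp":[0,0,0],"spin":0,"jaw":0}
  ]
}}

```text
clock: 21.55
tool_pos: [524.1, 158.7, 116.8]
ee_rot: [-0.0, 0.99, 0.139, 0.0]
force: [-0.2, -0.2, 2.7]
grip_width: 0.317
```

```bash
python3 - <<'E'
from h import *
st,im=snap(4,'w16'); print(env.observe()['clock'])
cv2.imwrite('pics/w16z.png',cv2.resize(im[130:260,190:320],None,fx=5.9,fy=4.5,interpolation=cv2.INTER_CUBIC))
E
```

```text
pos [524.05 158.68 116.82] sd [0.01 0.02 0.01] yaw 0.278 0.0 z [ 1.e-04  1.e-04 -1.e+00] F [-1.36 -0.89  2.92]
21.75
```

View pics/w16z.png

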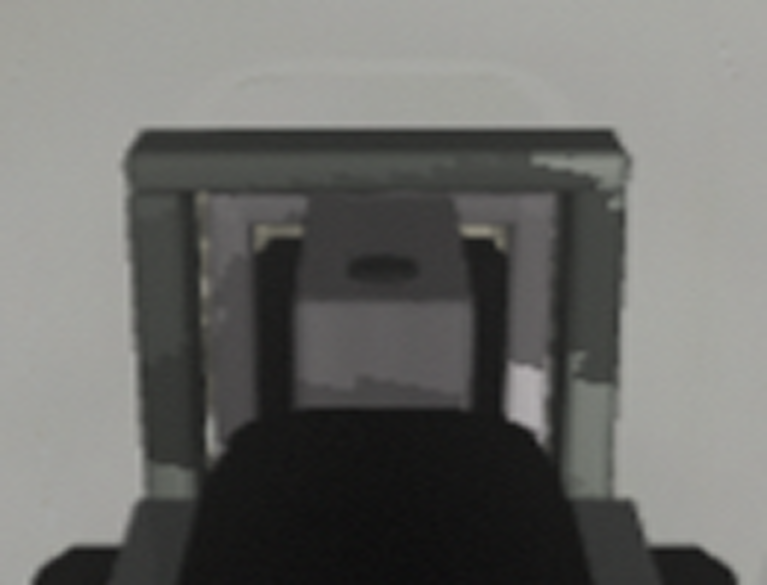

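Call:
{"fn": "send_rows", "kwargs": {
  "rows": [
    {"dp":[0,0,0.0005],"spin":0,"jaw":0},
    {"dp":[0,0,0.0005],"spin":0,"jaw":0},
    {"dp":[0,0,0.0005],"spin":0,"jaw":0},
    {"dp":[0,0,0.0005],"spin":0,"jaw":0},
    {"dp":[0,0,0.0005],"spin":0,"jaw":0},
    {"dp":[0,0,0.0005],"spin":0,"jaw":0},
    {"dp":[0,0,0.0005],"spin":0,"jaw":0},
    {"dp":[0,0,0.0005],"spin":0,"jaw":0},
    {"dp":[0,0,0],"spin":0,"jaw":0},
    {"dp":[0,0,0],"spin":0,"jaw":0}
  ]
}}

```text
clock: 23.0
tool_pos: [524.0, 158.7, 112.9]
ee_rot: [-0.0, 0.99, 0.139, 0.0]
force: [-2.1, -0.2, 5.7]
grip_width: 0.318
```

```bash
python3 - <<'E'
from h import *
st,im=snap(4,'w17'); print(env.observe()['clock'],env.observe()['wrist_torque'])
E
```

```text
pos [524.04 158.67 112.89] sd [0.01 0.02 0.01] yaw 0.278 0.0 z [ 1.e-04  0.e+00 -1.e+00] F [-2.   -0.61  5.31]
23.2 [-0.1713885   0.40445601  0.02120947]
```

Call:
{"fn": "send_rows", "kwargs": {
  "rows": [
    {"dp":[-0.0003,0,0],"spin":0,"jaw":0},
    {"dp":[0,0,0.0005],"spin":0,"jaw":0},
    {"dp":[0,0,0.0005],"spin":0,"jaw":0},
    {"dp":[0,0,0.0005],"spin":0,"jaw":0},
    {"dp":[0,0,0.0005],"spin":0,"jaw":0},
    {"dp":[0,0,0.0004],"spin":0,"jaw":0},
    {"dp":[0,0,0],"spin":0,"jaw":0},
    {"dp":[0,0,0],"spin":0,"jaw":0},
    {"dp":[0,0,0],"spin":0,"jaw":0},
    {"dp":[0,0,0],"spin":0,"jaw":0}
  ]
}}

```text
clock: 24.45
tool_pos: [524.0, 158.7, 110.8]
ee_rot: [-0.0, 0.99, 0.139, 0.0]
force: [-2.6, -1.4, 6.1]
grip_width: 0.32
```

```bash
python3 - <<'E'
from h import *
st,im=snap(4,'w18'); print(env.observe()['clock'],env.observe()['wrist_torque'])
cv2.imwrite('pics/w18z.png',cv2.resize(im[130:260,190:320],None,fx=5.9,fy=4.5,interpolation=cv2.INTER_CUBIC))
s=imaging.read_camera('side'); cv2.imwrite('pics/side18.png',cv2.resize(s[200:360,180:320],None,fx=3.7,fy=3.7,interpolation=cv2.INTER_CUBIC))
E
```

```text
pos [524.   158.67 110.77] sd [0.01 0.01 0.  ] yaw 0.278 0.0 z [ 6.e-04  2.e-04 -1.e+00] F [-2.56 -0.8   6.37]
24.65 [-0.18304169  0.52223907 -0.0140763 ]
```

View pics/w18z.png

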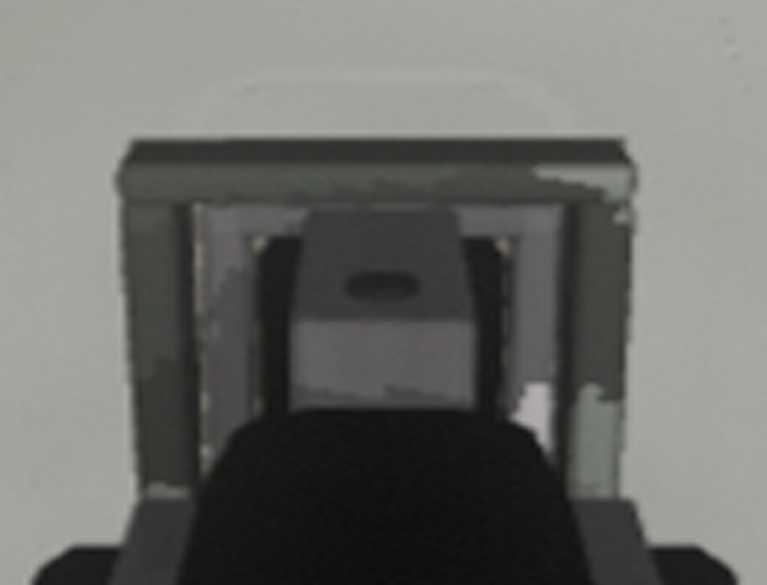

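View pics/side18.png

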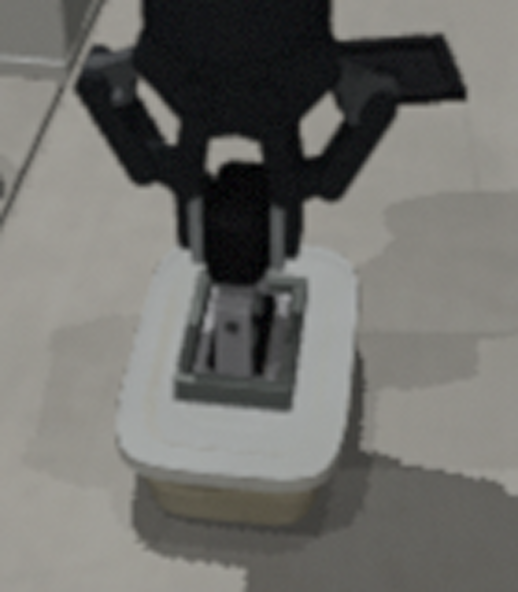

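Call:
{"fn": "send_rows", "kwargs": {
  "rows": [
    {"dp":[-0.0003,0,0],"spin":0,"jaw":0},
    {"dp":[-0.0003,0,0],"spin":0,"jaw":0},
    {"dp":[-0.0002,0,0],"spin":0,"jaw":0},
    {"dp":[0,0,0.0003],"spin":0,"jaw":0},
    {"dp":[0,0,0.0003],"spin":0,"jaw":0},
    {"dp":[0,0,0],"spin":0,"jaw":0},
    {"dp":[0,0,0],"spin":0,"jaw":0},
    {"dp":[0,0,0],"spin":0,"jaw":0},
    {"dp":[0,0,0],"spin":0,"jaw":0},
    {"dp":[0,0,0],"spin":0,"jaw":0}
  ]
}}

```text
clock: 25.95
tool_pos: [523.9, 158.6, 110.6]
ee_rot: [-0.0, 0.99, 0.139, 0.001]
force: [-1.6, -0.8, 8.2]
grip_width: 0.312
```

```bash
python3 - <<'E'
from h import *
st,im=snap(4,'w19'); print(env.observe()['clock'],env.observe()['wrist_torque'])
E
```

```text
pos [523.89 158.64 110.6 ] sd [0.01 0.   0.01] yaw 0.278 0.0 z [ 1.9e-03  6.0e-04 -1.0e+00] F [-2.14 -0.68  8.44]
26.15 [-0.16905731  0.41841106 -0.03763391]
```

Call:
{"fn": "send_rows", "kwargs": {
  "rows": [
    {"dp":[0,0,0.0002],"spin":0,"jaw":0},
    {"dp":[0,0,0.0002],"spin":0,"jaw":0},
    {"dp":[0,0,0.0002],"spin":0,"jaw":0},
    {"dp":[0,0,0.0002],"spin":0,"jaw":0},
    {"dp":[0,0,0],"spin":0,"jaw":0},
    {"dp":[0,0,0],"spin":0,"jaw":0},
    {"dp":[0,0,0],"spin":0,"jaw":0},
    {"dp":[0,0,0],"spin":0,"jaw":0},
    {"dp":[0,0,0],"spin":0,"jaw":0},
    {"dp":[0,0,0],"spin":0,"jaw":0}
  ]
}}

```text
clock: 27.4
tool_pos: [523.9, 158.7, 110.1]
ee_rot: [-0.0, 0.99, 0.139, 0.001]
force: [-2.0, -0.5, 11.5]
grip_width: 0.319
```

```bash
python3 - <<'E'
from h import *
st,im=snap(4,'w20'); print(env.observe()['clock'],env.observe()['wrist_torque'])
E
```

```text
pos [523.92 158.66 110.16] sd [0.02 0.01 0.01] yaw 0.278 0.0 z [ 2.e-03  7.e-04 -1.e+00] F [-2.36 -0.76 11.1 ]
27.6 [-0.24612661  0.64211923 -0.01829363]
```

Call:
{"fn": "send_rows", "kwargs": {
  "rows": [
    {"dp":[0,0,0.0003],"spin":0,"jaw":0},
    {"dp":[0,0,0.0003],"spin":0,"jaw":0},
    {"dp":[0,0,0.0003],"spin":0,"jaw":0},
    {"dp":[0,0,0],"spin":0,"jaw":0},
    {"dp":[0,0,0],"spin":0,"jaw":0},
    {"dp":[0,0,0],"spin":0,"jaw":0},
    {"dp":[0,0,0],"spin":0,"jaw":0},
    {"dp":[0,0,0],"spin":0,"jaw":0},
    {"dp":[0,0,0],"spin":0,"jaw":0},
    {"dp":[0,0,0],"spin":0,"jaw":0}
  ]
}}

```text
clock: 28.85
tool_pos: [524.0, 158.7, 109.7]
ee_rot: [-0.0, 0.99, 0.139, 0.001]
force: [-3.2, -1.4, 14.6]
grip_width: 0.316
```

```bash
python3 - <<'E'
from h import *
st,im=snap(6,'w21'); print(env.observe()['clock'],env.observe()['wrist_torque'])
cv2.imwrite('pics/w21z.png',cv2.resize(im[130:260,190:320],None,fx=5.9,fy=4.5,interpolation=cv2.INTER_CUBIC))
E
```

```text
pos [523.95 158.67 109.66] sd [0.01 0.01 0.01] yaw 0.278 0.0 z [ 2.1e-03  7.0e-04 -1.0e+00] F [-3.51 -1.53 14.78]
29.15 [-0.38928622  0.91099285 -0.01411036]
```

View pics/w21z.png

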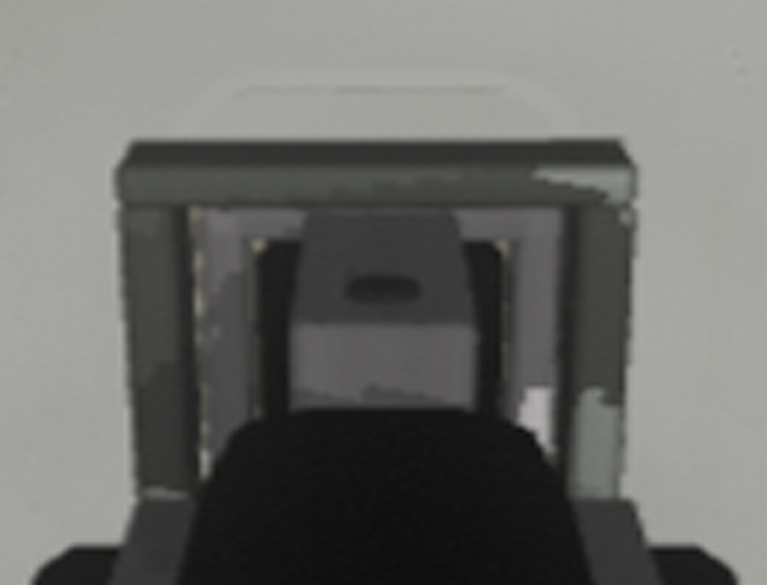

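Call:
{"fn": "send_rows", "kwargs": {
  "rows": [
    {"dp":[0,0,-0.0003],"spin":0,"jaw":0},
    {"dp":[0,0,-0.0005],"spin":0,"jaw":0},
    {"dp":[0,0,-0.0005],"spin":0,"jaw":0},
    {"dp":[0,0,-0.0007],"spin":0,"jaw":0},
    {"dp":[0,0,-0.001],"spin":0,"jaw":0},
    {"dp":[0,0,-0.001],"spin":0,"jaw":0},
    {"dp":[0,0,-0.001],"spin":0,"jaw":0},
    {"dp":[0,0,-0.001],"spin":0,"jaw":0},
    {"dp":[0,0,-0.001],"spin":0,"jaw":0},
    {"dp":[0,0,-0.001],"spin":0,"jaw":0}
  ]
}}

```text
clock: 30.4
tool_pos: [523.8, 158.6, 116.4]
ee_rot: [-0.0, 0.99, 0.139, 0.001]
force: [2.2, 0.5, 3.7]
grip_width: 0.319
```

Call:
{"fn": "send_rows", "kwargs": {
  "rows": [
    {"dp":[0,0,-0.001],"spin":0,"jaw":0},
    {"dp":[0,0,-0.0015],"spin":0,"jaw":0},
    {"dp":[0,0,-0.002],"spin":0,"jaw":0},
    {"dp":[0,0,-0.002],"spin":0,"jaw":0},
    {"dp":[0,0,-0.002],"spin":0,"jaw":0},
    {"dp":[0,0,-0.002],"spin":0,"jaw":0},
    {"dp":[0,0,-0.003],"spin":0,"jaw":0},
    {"dp":[0,0,-0.003],"spin":0,"jaw":0},
    {"dp":[0,0,-0.003],"spin":0,"jaw":0},
    {"dp":[0,0,-0.003],"spin":0,"jaw":0}
  ]
}}

```text
clock: 31.65
tool_pos: [522.9, 158.4, 138.8]
ee_rot: [-0.0, 0.99, 0.139, -0.0]
force: [0.7, 0.1, -2.2]
grip_width: 0.315
```

Call:
{"fn": "send_rows", "kwargs": {
  "rows": [
    {"dp":[0,0,-0.005],"spin":0,"jaw":0},
    {"dp":[0,0,-0.007],"spin":0,"jaw":0},
    {"dp":[0,0,-0.007],"spin":0,"jaw":0},
    {"dp":[0,0,-0.007],"spin":0,"jaw":0},
    {"dp":[0,0,-0.007],"spin":0,"jaw":0},
    {"dp":[0,0,-0.005],"spin":0,"jaw":0},
    {"dp":[0,0,-0.003],"spin":0,"jaw":0},
    {"dp":[0,0,-0.001],"spin":0,"jaw":0},
    {"dp":[0,0,0],"spin":0,"jaw":0},
    {"dp":[0,0,0],"spin":0,"jaw":0}
  ]
}}

```text
clock: 32.9
tool_pos: [522.8, 158.3, 180.3]
ee_rot: [0.0, 0.99, 0.139, -0.0]
force: [-0.5, 0.3, -2.1]
grip_width: 0.318
```

```bash
python3 - <<'E'
from h import *
imaging.read_camera('side')
st,im=snap(3,'w22'); print(env.observe()['clock'],env.observe()['grip_width'])
plan([549.0,-143.0,165],-1.046,9)
E
```

```text
pos [522.8  158.32 180.38] sd [0.03 0.01 0.03] yaw 0.2781 0.0 z [-4.e-04 -1.e-04 -1.e+00] F [ 0.23  0.   -2.49]
33.1 0.32047488672144503
[{"dp": [-0.0064, 0.033, 0.0017], "spin": 0.147, "jaw": 1}, {"dp": [-0.0015, 0.0336, 0.0017], "spin": 0.147, "jaw": 1}, {"dp": [0.0034, 0.0334, 0.0017], "spin": 0.147, "jaw": 1}, {"dp": [0.0083, 0.0326, 0.0017], "spin": 0.147, "jaw": 1}, {"dp": [0.013, 0.031, 0.0017], "spin": 0.147, "jaw": 1}, {"dp": [0.0174, 0.0288, 0.0017], "spin": 0.147, "jaw": 1}, {"dp": [0.0214, 0.0259, 0.0018], "spin": 0.147, "jaw": 1}, {"dp": [0.025, 0.0225, 0.0017], "spin": 0.147, "jaw": 1}, {"dp": [0.0279, 0.0185, 0.0018], "spin": 0.147, "jaw": 1}]
end [ 549. -143.  165.] -1.045
```

View pics/w22.png

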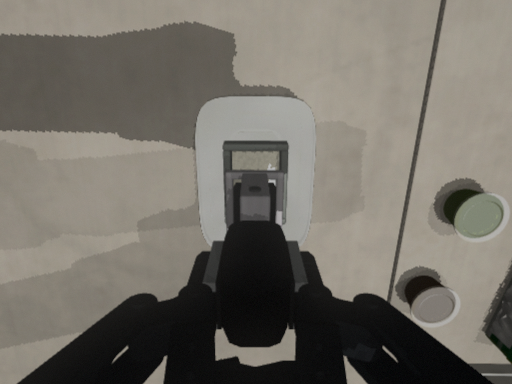

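Call:
{"fn": "send_rows", "kwargs": {
  "rows": [
    {"dp":[-0.003,0.016,0.001],"spin":0.07,"jaw":0},
    {"dp":[-0.004,0.033,0.002],"spin":0.14,"jaw":0},
    {"dp":[0.001,0.034,0.002],"spin":0.147,"jaw":0},
    {"dp":[0.006,0.033,0.002],"spin":0.147,"jaw":0},
    {"dp":[0.011,0.032,0.002],"spin":0.147,"jaw":0},
    {"dp":[0.015,0.03,0.002],"spin":0.147,"jaw":0},
    {"dp":[0.02,0.027,0.002],"spin":0.147,"jaw":0},
    {"dp":[0.024,0.024,0.002],"spin":0.147,"jaw":0},
    {"dp":[0.027,0.02,0.001],"spin":0.147,"jaw":0},
    {"dp":[0.013,0.009,0],"spin":0.08,"jaw":0}
  ]
}}

```text
clock: 34.35
tool_pos: [551.9, -145.7, 164.6]
ee_rot: [0.001, 0.865, -0.502, 0.0]
force: [-0.3, 0.1, -2.1]
grip_width: 0.318
```

```bash
python3 - <<'E'
from h import *
for i in range(10): imaging.read_camera('side')
st,im=snap(3,'w23'); print(env.observe()['clock'])
plan([549.0,-143.0,100],-1.046,9)
E
```

```text
pos [ 552.73 -140.75  164.61] sd [0.01 0.14 0.02] yaw -1.0397 0.0002 z [ 0.e+00  3.e-04 -1.e+00] F [-0.66  0.16 -2.41]
35.0
[{"dp": [-0.0, 0.0005, 0.0072], "spin": 0.001, "jaw": 1}, {"dp": [-0.0, 0.0005, 0.0072], "spin": 0.001, "jaw": 1}, {"dp": [-0.0, 0.0004, 0.0072], "spin": 0.001, "jaw": 1}, {"dp": [-0.0, 0.0005, 0.0072], "spin": 0.001, "jaw": 1}, {"dp": [-0.0, 0.0004, 0.0072], "spin": 0.001, "jaw": 1}, {"dp": [-0.0001, 0.0005, 0.0071], "spin": 0.001, "jaw": 1}, {"dp": [-0.0, 0.0004, 0.0072], "spin": 0.001, "jaw": 1}, {"dp": [-0.0001, 0.0005, 0.0071], "spin": 0.001, "jaw": 1}, {"dp": [-0.0, 0.0004, 0.0072], "spin": 0.001, "jaw": 1}]
end [ 549. -143.  100.] -1.049
```

View pics/w23.png

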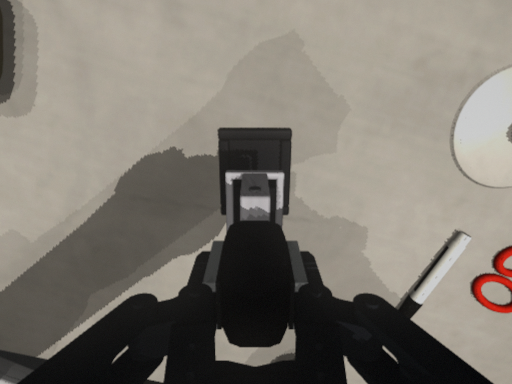

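Call:
{"fn": "send_rows", "kwargs": {
  "rows": [
    {"dp":[0,0.001,0.004],"spin":0.003,"jaw":0},
    {"dp":[0,0.001,0.008],"spin":0.003,"jaw":0},
    {"dp":[0,0.0006,0.013],"spin":0,"jaw":0},
    {"dp":[0,0,0.015],"spin":0,"jaw":0},
    {"dp":[0,0,0.015],"spin":0,"jaw":0},
    {"dp":[0,0,0.012],"spin":0,"jaw":0},
    {"dp":[0,0,0.008],"spin":0,"jaw":0},
    {"dp":[0,0,0.005],"spin":0,"jaw":0},
    {"dp":[0,0,0.003],"spin":0,"jaw":0},
    {"dp":[0,0,0],"spin":0,"jaw":0}
  ]
}}

```text
clock: 36.25
tool_pos: [550.5, -142.8, 81.7]
ee_rot: [-0.0, 0.866, -0.5, 0.0]
force: [-1.0, -0.2, -2.2]
grip_width: 0.319
```

```bash
python3 - <<'E'
from h import *
for i in range(6): imaging.read_camera('side')
st,im=snap(3,'w24'); print(env.observe()['clock'])
cv2.imwrite('pics/w24z.png',cv2.resize(im[120:320,170:340],None,fx=3.5,fy=2.9,interpolation=cv2.INTER_CUBIC))
E
```

```text
pos [ 550.55 -142.8    81.82] sd [0.06 0.02 0.06] yaw -1.0469 0.0001 z [ 4.e-04 -0.e+00 -1.e+00] F [-0.39 -0.26 -2.42]
36.7
```

View pics/w24z.png

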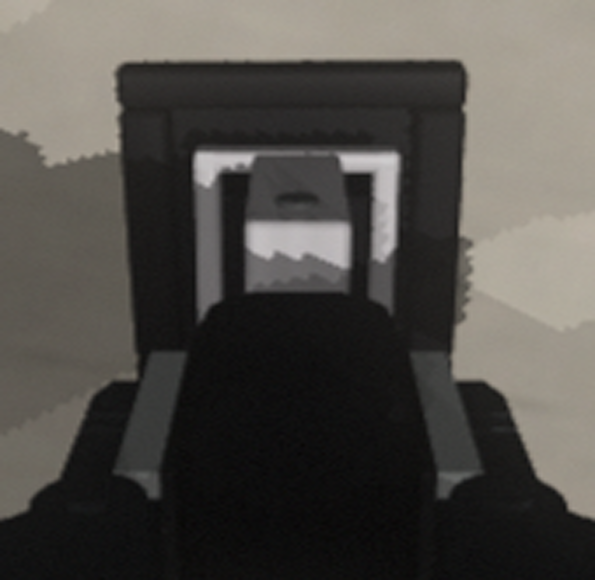

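Call:
{"fn": "send_rows", "kwargs": {
  "rows": [
    {"dp":[-0.0008,0,0.001],"spin":0,"jaw":0},
    {"dp":[0,0,0.002],"spin":0,"jaw":0},
    {"dp":[0,0,0.002],"spin":0,"jaw":0},
    {"dp":[0,0,0.002],"spin":0,"jaw":0},
    {"dp":[0,0,0.002],"spin":0,"jaw":0},
    {"dp":[0,0,0.002],"spin":0,"jaw":0},
    {"dp":[0,0,0.001],"spin":0,"jaw":0},
    {"dp":[0,0,0.001],"spin":0,"jaw":0},
    {"dp":[0,0,0.001],"spin":0,"jaw":0},
    {"dp":[0,0,0],"spin":0,"jaw":0}
  ]
}}

```text
clock: 37.95
tool_pos: [550.0, -142.1, 67.5]
ee_rot: [-0.0, 0.866, -0.5, -0.0]
force: [0.3, -0.1, -1.6]
grip_width: 0.322
```

```bash
python3 - <<'E'
from h import *
st,im=snap(3,'w25'); print(env.observe()['clock'])
E
```

```text
pos [ 550.   -142.09   67.57] sd [0.03 0.02 0.03] yaw -1.047 0.0 z [-0.  0. -1.] F [ 0.27 -0.24 -1.81]
38.1
```

Call:
{"fn": "send_rows", "kwargs": {
  "rows": [
    {"dp":[0,0,0.0005],"spin":0,"jaw":0},
    {"dp":[0,0,0.0005],"spin":0,"jaw":0},
    {"dp":[0,0,0.0005],"spin":0,"jaw":0},
    {"dp":[0,0,0.0005],"spin":0,"jaw":0},
    {"dp":[0,0,0],"spin":0,"jaw":0},
    {"dp":[0,0,0],"spin":0,"jaw":0},
    {"dp":[0,0,0],"spin":0,"jaw":0},
    {"dp":[0,0,0],"spin":0,"jaw":0},
    {"dp":[0,0,0],"spin":0,"jaw":0},
    {"dp":[0,0,0],"spin":0,"jaw":0}
  ]
}}

```text
clock: 39.35
tool_pos: [550.0, -142.1, 65.6]
ee_rot: [-0.0, 0.866, -0.5, 0.0]
force: [-0.4, 0.9, 3.1]
grip_width: 0.318
```

```bash
python3 - <<'E'
from h import *
st,im=snap(3,'w26'); print(env.observe()['clock'])
E
```

```text
pos [ 550.06 -142.08   65.6 ] sd [0.02 0.   0.01] yaw -1.0469 0.0 z [ 1.e-04  0.e+00 -1.e+00] F [-1.19  0.64  3.32]
39.5
```

Call:
{"fn": "send_rows", "kwargs": {
  "rows": [
    {"dp":[0,0,-0.0003],"spin":0,"jaw":0},
    {"dp":[0,0,0],"spin":0,"jaw":0},
    {"dp":[0,0,0],"spin":0,"jaw":0.4},
    {"dp":[0,0,0],"spin":0,"jaw":0.5},
    {"dp":[0,0,0],"spin":0,"jaw":0.6},
    {"dp":[0,0,0],"spin":0,"jaw":0.8},
    {"dp":[0,0,0],"spin":0,"jaw":1},
    {"dp":[0,0,0],"spin":0,"jaw":1},
    {"dp":[0,0,0],"spin":0,"jaw":1},
    {"dp":[0,0,0],"spin":0,"jaw":1}
  ]
}}

```text
clock: 40.75
tool_pos: [550.0, -142.1, 65.9]
ee_rot: [-0.0, 0.866, -0.5, -0.0]
force: [0.3, 0.3, -0.5]
grip_width: 1.002
```

```bash
python3 - <<'E'
from h import *
st,im=snap(3,'w27'); print(env.observe()['clock'],env.observe()['grip_width'])
E
```

```text
pos [ 550.   -142.09   65.9 ] sd [0.01 0.03 0.01] yaw -1.047 0.0 z [ 0.  0. -1.] F [ 0.13  0.07 -0.21]
40.9 0.9984592435309674
```

View pics/w27.png

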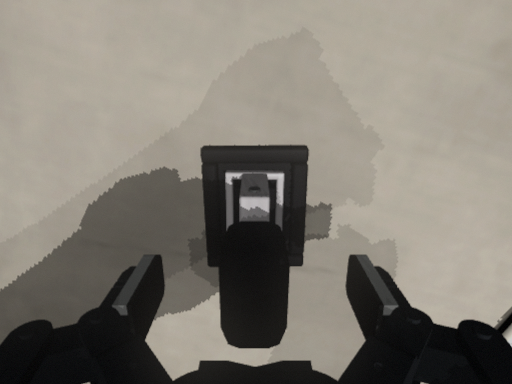

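The stamp is free and standing in the recess, with the handle at columns 220–288 centred between the open fingers. Next I rise clear.

Call:
{"fn": "send_rows", "kwargs": {
  "rows": [
    {"dp":[0,0,-0.003],"spin":0,"jaw":1},
    {"dp":[0,0,-0.006],"spin":0,"jaw":1},
    {"dp":[0,0,-0.012],"spin":0,"jaw":1},
    {"dp":[0,0,-0.02],"spin":0,"jaw":1},
    {"dp":[0,0,-0.022],"spin":0,"jaw":1},
    {"dp":[0,0,-0.022],"spin":0,"jaw":1},
    {"dp":[0,0,-0.02],"spin":0,"jaw":1},
    {"dp":[0,0,-0.014],"spin":0,"jaw":1},
    {"dp":[0,0,-0.008],"spin":0,"jaw":1},
    {"dp":[0,0,-0.004],"spin":0,"jaw":1}
  ]
}}

```text
clock: 42.15
tool_pos: [550.0, -142.1, 197.2]
ee_rot: [-0.0, 0.866, -0.5, 0.0]
force: [-0.0, -0.5, 0.4]
grip_width: 0.999
```

```bash
python3 - <<'E'
from h import *
for i in range(4): a=imaging.read_camera('scene'); b=imaging.read_camera('side')
st,im=snap(3,'w28'); print(env.observe()['clock'])
f=[cv2.resize(x[y:y+150,x0:x0+130],None,fx=3,fy=3,interpolation=cv2.INTER_CUBIC) for x,y,x0 in ((a,130,140),(b,160,215))]
cv2.imwrite('pics/end.png',np.hstack(f))
a0=cv2.imread('pics/scene0.png'); b0=cv2.imread('pics/side0.png')
print('side tub shift',cv2.phaseCorrelate(np.float64(cv2.cvtColor(b0,6)[260:340,205:290]),np.float64(cv2.cvtColor(b,6)[260:340,205:290])))
print('scene tub',cv2.phaseCorrelate(np.float64(cv2.cvtColor(a0,6)[150:215,135:205]),np.float64(cv2.cvtColor(a,6)[150:215,135:205])))
E
```

```text
pos [ 549.75 -142.07  196.45] sd [0.05 0.01 0.07] yaw -1.047 0.0 z [-8.e-04  1.e-04 -1.e+00] F [-0.55  0.49 -0.08]
42.7
side tub shift ((0.023677975379484906, -0.08846867704363603), 1.0045923786051605)
scene tub ((0.052563218929250866, 0.033120565169490135), 1.0070805166706565)
```

View pics/w28.png

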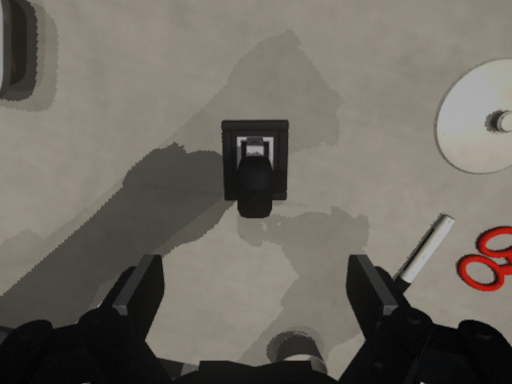

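View pics/end.png

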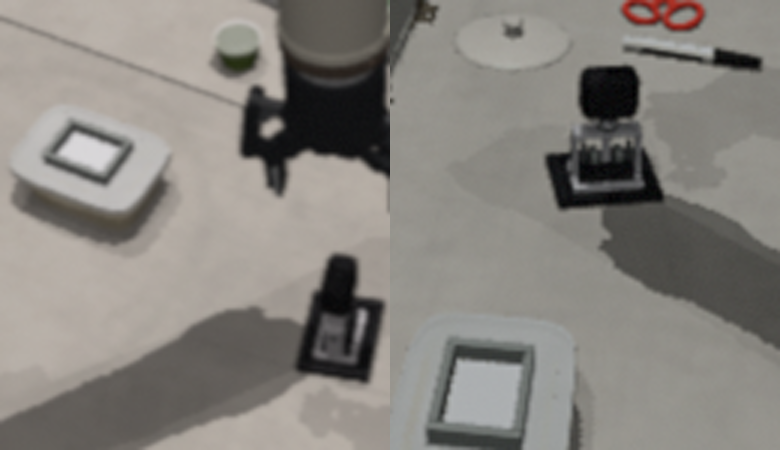

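```bash
python3 - <<'E'
from station import env
print(env.finish_job(), env.observe()['clock'])
E
```

```text
the job is handed in; nothing more can be done
the job is handed in; nothing more can be done
```

The stamp was lifted from its rest, pressed on the label, lifted straight off and set back in its rest. I handed the job in at about 43 s, and no verdict was given.

- **Seating:** the foot went down inside the holder's lip, by readings about 12 mm, without touching anything until it reached the label. The wrist picture also shows it inside the rim.
- **Pressing:** I pressed with about 17 N in total, roughly 8 N of it through the die. The force rose as expected: about 0.6 N/mm over the 7 mm spring travel, then stiffening where the die should touch. I held it for more than a second, then lifted slowly and vertically.
- **Setting down:** the foot met the rest floor at about 5.5 N, and I then released it.
- **Final checks:** the last pictures show the stamp upright and roughly centred in the rest. The tub moved less than 0.1 px in both fixed cameras. The gripper is empty, about 90 mm above the stamp, and reads about 0 N. I did not measure the pots and marker again.

These checks disagreed or stayed open:

- **Camera calibration:** the two fixed cameras disagreed by 10–20 mm, and the wrist camera's reported mount shifted by about 1 mm during the job. I therefore aligned the foot to the holder within a single wrist picture.
- **Side force:** about 3.5 N sideways remained while pressing, so the foot was probably leaning on one wall of the holder.
- **Print:** it does not show in the pictures, so the impression rests on the force readings only.

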